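Pack the totes and stack them on the bench scale

ROBOT

A 7-joint arm with a two-finger parallel gripper is mounted at the origin on a cart in front of the work surface, level with it; the furniture and walls round the work are solid. World frame = base frame: x ahead of the robot, y to its left, z up, the work surface at z = 0. Lengths are in m, angles in rad, forces in N, time in s.
With the tool pointing down it reaches from about 0.4 to 0.875 m from the base axis. Payload 19.3 kg.
Tool frame: the origin (TCP) lies at the very end of the fingers, on their centre line; the grasp point (between the pads) lies 19 mm behind it; z points along the fingers, y is the line along which they close (so a half turn about z gives the same grasp; the last joint's range is limited). The gripper opens to 85 mm and grips with 20 to 120 N. Pads are 22 mm wide; open, the fingers measure 114 mm over their backs; the gripper's body (76 mm by 85 mm) begins 54 mm behind the grasp point. The pads swing forward as they close: fully open they stand 13 mm farther back than shut.
Start: joints at [1.085, 0.521, -0.036, 1.599, 0.021, 1.021, -0.113], TCP at [0.252, -0.572, 0.231] pointing down, gripper open.
Joint ranges: [-2.91, 2.91], [-0.3, 2.13], [-1.5, 1.42], [0.17, 2.43], [-1.26, 4.41], [0.16, 1.93], [-2.52, 2.52]. Speed limits (rad/s): [1.89, 1.89, 2.39, 2.39, 3.01, 3.01, 3.01].

INTERFACE

Orientations are given as [roll, pitch, yaw] about the fixed x, y, z axes, in that order (R = Rz(yaw) Ry(pitch) Rx(roll)).
In Python, from workcell import monitor, optics, job_done gives the robot as it stands.
- The arm moves only by the shell command python3 -m handwheel 'ROWS' [FORCE]. ROWS is JSON, a list of rows, each an object of numbers: "dx", "dy", "dz": the shift along the tool's x, y, z in cm; "wx", "wy", "wz": the turn, a rotation vector about the tool's x, y, z in rad; "claw": the opening in per cent of the stroke, from 0 (shut) to 100 (fully open). A call has 1 to 8 rows; each row shifts and turns the commanded pose from where the row before left it, along the tool's axes as they then stand; what a row does not reach is not made up. A row lasts 1/8 s, in which the tool goes at most 62.5 mm and 10.7 degrees, less where a joint would pass 70% of its speed; a pose out of reach is approached as far as the arm can. A call with a gripper value outside its range is refused whole. The fingers move at their own pace and stop on an object; FORCE is the grip in N (left out, the last holds). Time passes only in rows, so rows that do not move let the fingers close. It gives the time, the measured TCP pose, the force, the opening and the grip force at its end, in the units of the state.
- monitor.observe(): the state, without advancing time (a new reading comes with each control period).
- optics.grab_frame(name): name is "scene" or "top" or "wrist"; returns a dict with "frame" (480x640x3 uint8, blue, green, red), "fovy" (degrees; the focal length in pixels is half the picture's height over the tangent of half this angle, whatever the lens; pixels are square), "cx", "cy" (the principal point, pixels), "R" (3x3) and "t" (3): a world point X has camera coordinates R X + t. Camera axes: x right, y down, z forward; pixel columns grow to the right and rows downward; lengths in m; the calibration is good to about 2 mm. A picture is of the moment at which its call begins. There is no depth.
- job_done(): hands the job in; it is judged then, once.
Trained networks look in the newest picture that a camera, given by its name, has taken for a name from the list of things; names that differ only in an ending like _2 or _b are one class to them, and where a whole thing is asked for, a point or a joint stands for the part that bears it (a point fixed in the world has none). Each returns a list of dicts, best first, with "p" (0 to 1); they miss things now and then, are a little off and sometimes report something else, mostly with a low value. They report only what shows in the picture. A call takes as long as a camera call. They do not tell look-alikes from the thing itself.
- optics.masks_of(name, camera): "region" (480x640 bool, what is visible of it) and "rect" ([left, top, width, height] in pixels, round what is visible of it).
The state is a dict: "clock": time; "qpos": joint angles; "qd": joint speeds; "joint_efforts": joint torques, N m; "position": TCP position; "tool_rot": TCP orientation; "force": force on the tool from outside, world axes, zero at the start; "moment": the same for the moment, N m; "grip_width": finger opening in m; "finger_force": force on a finger pad.
Only numpy, scipy, OpenCV 4.12 (cv2) and the standard library are available. Lean on these libraries where they do the work, as an engineer would, in place of code of your own. Each camera call takes 0.05 s, during which the arm holds its last target. There are 200 camera calls.

TASK

Zero the scale by pressing its button right down while the pan is empty. Pack every small kraft box into the end pockets of the three grey totes, then stack all three totes for weighing, level and centred on the scale's narrow raised pan with their length along the pan's. Turn each tote end for end from the one beneath it, so that it stands on the rim and does not nest down onto the goods; leave everything else on the bench alone.

Things in the scene. Friction and masses are not known exactly. Their poses are not given: they have to be found in the camera images.
- tote_a_mid (a point): centre, half-way up (29 mm), of a grey open tote 164 long (x) x 124 wide (y) x 58 mm high, walls 8 mm, 0.22 kg; z up, x towards its lip end. A 12 mm thick upright grip bar crosses it at x = 0 from side to side, its top 4 mm below the rim, 32 mm tall above the inner floor: pinch it along x to carry the tote. The inner floor is 7 mm below this point. The three totes are alike
- tote_a_lip (a point): outside of tote_a's lip end, half-way up: 82 mm from its centre along x. That end has an outward lip (10 mm, near the rim) and a paper card; the other end is plain. Inside, a low rib (10 mm tall) at x = +33 and at x = -33 mm marks off the two end pockets: |x| from 35 to 74 mm, 108 mm long in y
- tote_a: tote_a again, origin in the centre of its underside. It stands on a plinth 140 x 100 x 18 mm with small lugs on its long sides, 4 mm clear of the ground, not placed alike at the two ends; the side walls are notched above them. Put on a tote facing the same way, the lugs drop into the notches and it nests, 40 mm above it
- tote_b: tote_b's underside, centre. A tote turned end for end from the one beneath stands with its lugs on that one's rim: it then sits 54 mm above it, its plinth 4 mm inside the lower walls with 4 mm of play all round
- tote_c: tote_c's underside, centre
- tote_b_mid (a point): centre, half-way up, of a grey tote like tote_a; same axes and sizes
- tote_b_lip (a point): outside of tote_b's lip end, half-way up, 82 mm from its centre along x
- tote_c_mid (a point): centre, half-way up, of a grey tote like tote_a; same axes and sizes
- tote_c_lip (a point): outside of tote_c's lip end, half-way up, 82 mm from its centre along x
- pan (a point): centre of the top of the steel pan of the fixed bench scale, 60 mm above the bench; the pan is narrower than a tote: 86 mm (x) x 132 mm (y, its long direction), flat; the scale's low display stands on its -x side, 28 mm high, up to 90 mm from the centre
- box_1_mid (a point): small kraft box, 26 (x) x 52 (y) x 20 mm high (z), 18 g, lying flat; this point is its centre; four to six of these stand in front of the robot
- box_2_mid (a point): kraft box like box_1; may be absent
- box_3_mid (a point): kraft box like box_1; may be absent
- box_4_mid (a point): kraft box like box_1; may be absent
- box_5_mid (a point): kraft box like box_1; may be absent
- box_6_mid (a point): kraft box like box_1; may be absent
- zero_top (a point): top of the scale's zero button, a round push button on the display housing beside the pan, 18 mm across; pressed straight down, with a spring (4 N fully down)
- zero (a joint): travel of the zero button: 0 up, 0.005 m fully down
- tape_measure: pocket tape measure, 68x71x35 mm; leave alone; origin at its underside
- eraser: eraser, 20x42x13 mm; leave alone; origin at its underside
- glue_stick: glue stick standing, 27 mm across, 92 high; leave alone; origin under its centre
- thread_spool: thread spool standing, 31 mm across, 60 high; leave alone; origin under its centre
Things that resemble listed ones, but are neither listed nor needed, are in the scene too. What is shaped like the part that bears box_1_mid but black or orange is not meant.

How it is judged:
On the way:
1. the zero button is pressed down while no tote is on the pan (value of joint zero above 0.0035 m and horizontal distance between each of tote_a_mid, tote_b_mid, tote_c_mid and pan above 0.12 m).
At the end, for the whole second after the job is handed in: Every box lies low in a tote's end pocket; one tote is on the pan (20 mm, 0.21 rad along it), the others one above another, each turned end for end, 54 +-6 mm above the lower, within 12 mm in x and y; all level within 0.06 rad, at rest (((x of tote_a_mid in the frame of pan between -0.02 and 0.02 m and y of tote_a_mid in the frame of pan between -0.02 and 0.02 m and z of tote_a_mid in the frame of pan between 0.023 and 0.035 m and angle between the x axis of tote_a_mid and the y axis of pan, either way round below 0.21 rad and x of tote_b_mid in the frame of tote_a_mid between -0.012 and 0.012 m and y of tote_b_mid in the frame of tote_a_mid between -0.012 and 0.012 m and z of tote_b_mid in the frame of tote_a_mid between 0.048 and 0.06 m and x of tote_b_lip in the frame of tote_a_mid between -0.096 and -0.068 m and x of tote_c_mid in the frame of tote_b_mid between -0.012 and 0.012 m and y of tote_c_mid in the frame of tote_b_mid between -0.012 and 0.012 m and z of tote_c_mid in the frame of tote_b_mid between 0.048 and 0.06 m and x of tote_c_lip in the frame of tote_b_mid between -0.096 and -0.068 m) or (x of tote_a_mid in the frame of pan between -0.02 and 0.02 m and y of tote_a_mid in the frame of pan between -0.02 and 0.02 m and z of tote_a_mid in the frame of pan between 0.023 and 0.035 m and angle between the x axis of tote_a_mid and the y axis of pan, either way round below 0.21 rad and x of tote_c_mid in the frame of tote_a_mid between -0.012 and 0.012 m and y of tote_c_mid in the frame of tote_a_mid between -0.012 and 0.012 m and z of tote_c_mid in the frame of tote_a_mid between 0.048 and 0.06 m and x of tote_c_lip in the frame of tote_a_mid between -0.096 and -0.068 m and x of tote_b_mid in the frame of tote_c_mid between -0.012 and 0.012 m and y of tote_b_mid in the frame of tote_c_mid between -0.012 and 0.012 m and z of tote_b_mid in the frame of tote_c_mid between 0.048 and 0.06 m and x of tote_b_lip in the frame of tote_c_mid between -0.096 and -0.068 m) or (x of tote_b_mid in the frame of pan between -0.02 and 0.02 m and y of tote_b_mid in the frame of pan between -0.02 and 0.02 m and z of tote_b_mid in the frame of pan between 0.023 and 0.035 m and angle between the x axis of tote_b_mid and the y axis of pan, either way round below 0.21 rad and x of tote_a_mid in the frame of tote_b_mid between -0.012 and 0.012 m and y of tote_a_mid in the frame of tote_b_mid between -0.012 and 0.012 m and z of tote_a_mid in the frame of tote_b_mid between 0.048 and 0.06 m and x of tote_a_lip in the frame of tote_b_mid between -0.096 and -0.068 m and x of tote_c_mid in the frame of tote_a_mid between -0.012 and 0.012 m and y of tote_c_mid in the frame of tote_a_mid between -0.012 and 0.012 m and z of tote_c_mid in the frame of tote_a_mid between 0.048 and 0.06 m and x of tote_c_lip in the frame of tote_a_mid between -0.096 and -0.068 m) or (x of tote_b_mid in the frame of pan between -0.02 and 0.02 m and y of tote_b_mid in the frame of pan between -0.02 and 0.02 m and z of tote_b_mid in the frame of pan between 0.023 and 0.035 m and angle between the x axis of tote_b_mid and the y axis of pan, either way round below 0.21 rad and x of tote_c_mid in the frame of tote_b_mid between -0.012 and 0.012 m and y of tote_c_mid in the frame of tote_b_mid between -0.012 and 0.012 m and z of tote_c_mid in the frame of tote_b_mid between 0.048 and 0.06 m and x of tote_c_lip in the frame of tote_b_mid between -0.096 and -0.068 m and x of tote_a_mid in the frame of tote_c_mid between -0.012 and 0.012 m and y of tote_a_mid in the frame of tote_c_mid between -0.012 and 0.012 m and z of tote_a_mid in the frame of tote_c_mid between 0.048 and 0.06 m and x of tote_a_lip in the frame of tote_c_mid between -0.096 and -0.068 m) or (x of tote_c_mid in the frame of pan between -0.02 and 0.02 m and y of tote_c_mid in the frame of pan between -0.02 and 0.02 m and z of tote_c_mid in the frame of pan between 0.023 and 0.035 m and angle between the x axis of tote_c_mid and the y axis of pan, either way round below 0.21 rad and x of tote_a_mid in the frame of tote_c_mid between -0.012 and 0.012 m and y of tote_a_mid in the frame of tote_c_mid between -0.012 and 0.012 m and z of tote_a_mid in the frame of tote_c_mid between 0.048 and 0.06 m and x of tote_a_lip in the frame of tote_c_mid between -0.096 and -0.068 m and x of tote_b_mid in the frame of tote_a_mid between -0.012 and 0.012 m and y of tote_b_mid in the frame of tote_a_mid between -0.012 and 0.012 m and z of tote_b_mid in the frame of tote_a_mid between 0.048 and 0.06 m and x of tote_b_lip in the frame of tote_a_mid between -0.096 and -0.068 m) or (x of tote_c_mid in the frame of pan between -0.02 and 0.02 m and y of tote_c_mid in the frame of pan between -0.02 and 0.02 m and z of tote_c_mid in the frame of pan between 0.023 and 0.035 m and angle between the x axis of tote_c_mid and the y axis of pan, either way round below 0.21 rad and x of tote_b_mid in the frame of tote_c_mid between -0.012 and 0.012 m and y of tote_b_mid in the frame of tote_c_mid between -0.012 and 0.012 m and z of tote_b_mid in the frame of tote_c_mid between 0.048 and 0.06 m and x of tote_b_lip in the frame of tote_c_mid between -0.096 and -0.068 m and x of tote_a_mid in the frame of tote_b_mid between -0.012 and 0.012 m and y of tote_a_mid in the frame of tote_b_mid between -0.012 and 0.012 m and z of tote_a_mid in the frame of tote_b_mid between 0.048 and 0.06 m and x of tote_a_lip in the frame of tote_b_mid between -0.096 and -0.068 m)) and (((x of box_1_mid in the frame of tote_a_mid between 0.03 and 0.076 m or x of box_1_mid in the frame of tote_a_mid between -0.076 and -0.03 m) and y of box_1_mid in the frame of tote_a_mid between -0.054 and 0.054 m and z of box_1_mid in the frame of tote_a_mid between -0.006 and 0.012 m) or ((x of box_1_mid in the frame of tote_b_mid between 0.03 and 0.076 m or x of box_1_mid in the frame of tote_b_mid between -0.076 and -0.03 m) and y of box_1_mid in the frame of tote_b_mid between -0.054 and 0.054 m and z of box_1_mid in the frame of tote_b_mid between -0.006 and 0.012 m) or ((x of box_1_mid in the frame of tote_c_mid between 0.03 and 0.076 m or x of box_1_mid in the frame of tote_c_mid between -0.076 and -0.03 m) and y of box_1_mid in the frame of tote_c_mid between -0.054 and 0.054 m and z of box_1_mid in the frame of tote_c_mid between -0.006 and 0.012 m)) and (((x of box_2_mid in the frame of tote_a_mid between 0.03 and 0.076 m or x of box_2_mid in the frame of tote_a_mid between -0.076 and -0.03 m) and y of box_2_mid in the frame of tote_a_mid between -0.054 and 0.054 m and z of box_2_mid in the frame of tote_a_mid between -0.006 and 0.012 m) or ((x of box_2_mid in the frame of tote_b_mid between 0.03 and 0.076 m or x of box_2_mid in the frame of tote_b_mid between -0.076 and -0.03 m) and y of box_2_mid in the frame of tote_b_mid between -0.054 and 0.054 m and z of box_2_mid in the frame of tote_b_mid between -0.006 and 0.012 m) or ((x of box_2_mid in the frame of tote_c_mid between 0.03 and 0.076 m or x of box_2_mid in the frame of tote_c_mid between -0.076 and -0.03 m) and y of box_2_mid in the frame of tote_c_mid between -0.054 and 0.054 m and z of box_2_mid in the frame of tote_c_mid between -0.006 and 0.012 m)) and (((x of box_3_mid in the frame of tote_a_mid between 0.03 and 0.076 m or x of box_3_mid in the frame of tote_a_mid between -0.076 and -0.03 m) and y of box_3_mid in the frame of tote_a_mid between -0.054 and 0.054 m and z of box_3_mid in the frame of tote_a_mid between -0.006 and 0.012 m) or ((x of box_3_mid in the frame of tote_b_mid between 0.03 and 0.076 m or x of box_3_mid in the frame of tote_b_mid between -0.076 and -0.03 m) and y of box_3_mid in the frame of tote_b_mid between -0.054 and 0.054 m and z of box_3_mid in the frame of tote_b_mid between -0.006 and 0.012 m) or ((x of box_3_mid in the frame of tote_c_mid between 0.03 and 0.076 m or x of box_3_mid in the frame of tote_c_mid between -0.076 and -0.03 m) and y of box_3_mid in the frame of tote_c_mid between -0.054 and 0.054 m and z of box_3_mid in the frame of tote_c_mid between -0.006 and 0.012 m)) and (((x of box_4_mid in the frame of tote_a_mid between 0.03 and 0.076 m or x of box_4_mid in the frame of tote_a_mid between -0.076 and -0.03 m) and y of box_4_mid in the frame of tote_a_mid between -0.054 and 0.054 m and z of box_4_mid in the frame of tote_a_mid between -0.006 and 0.012 m) or ((x of box_4_mid in the frame of tote_b_mid between 0.03 and 0.076 m or x of box_4_mid in the frame of tote_b_mid between -0.076 and -0.03 m) and y of box_4_mid in the frame of tote_b_mid between -0.054 and 0.054 m and z of box_4_mid in the frame of tote_b_mid between -0.006 and 0.012 m) or ((x of box_4_mid in the frame of tote_c_mid between 0.03 and 0.076 m or x of box_4_mid in the frame of tote_c_mid between -0.076 and -0.03 m) and y of box_4_mid in the frame of tote_c_mid between -0.054 and 0.054 m and z of box_4_mid in the frame of tote_c_mid between -0.006 and 0.012 m)) and (((x of box_5_mid in the frame of tote_a_mid between 0.03 and 0.076 m or x of box_5_mid in the frame of tote_a_mid between -0.076 and -0.03 m) and y of box_5_mid in the frame of tote_a_mid between -0.054 and 0.054 m and z of box_5_mid in the frame of tote_a_mid between -0.006 and 0.012 m) or ((x of box_5_mid in the frame of tote_b_mid between 0.03 and 0.076 m or x of box_5_mid in the frame of tote_b_mid between -0.076 and -0.03 m) and y of box_5_mid in the frame of tote_b_mid between -0.054 and 0.054 m and z of box_5_mid in the frame of tote_b_mid between -0.006 and 0.012 m) or ((x of box_5_mid in the frame of tote_c_mid between 0.03 and 0.076 m or x of box_5_mid in the frame of tote_c_mid between -0.076 and -0.03 m) and y of box_5_mid in the frame of tote_c_mid between -0.054 and 0.054 m and z of box_5_mid in the frame of tote_c_mid between -0.006 and 0.012 m)) and (((x of box_6_mid in the frame of tote_a_mid between 0.03 and 0.076 m or x of box_6_mid in the frame of tote_a_mid between -0.076 and -0.03 m) and y of box_6_mid in the frame of tote_a_mid between -0.054 and 0.054 m and z of box_6_mid in the frame of tote_a_mid between -0.006 and 0.012 m) or ((x of box_6_mid in the frame of tote_b_mid between 0.03 and 0.076 m or x of box_6_mid in the frame of tote_b_mid between -0.076 and -0.03 m) and y of box_6_mid in the frame of tote_b_mid between -0.054 and 0.054 m and z of box_6_mid in the frame of tote_b_mid between -0.006 and 0.012 m) or ((x of box_6_mid in the frame of tote_c_mid between 0.03 and 0.076 m or x of box_6_mid in the frame of tote_c_mid between -0.076 and -0.03 m) and y of box_6_mid in the frame of tote_c_mid between -0.054 and 0.054 m and z of box_6_mid in the frame of tote_c_mid between -0.006 and 0.012 m)) and angle between each of tote_a_mid, tote_b_mid, tote_c_mid's own z axis and vertical below 0.06 rad and linear speed of each of tote_a, tote_b, tote_c below 0.02 m/s); the robot touches nothing.
It fails at once if the tape measure is pushed aside by more than 30 mm (distance of tape_measure from where it was at the start of the episode above 0.03 m).
It fails at once if the eraser is pushed aside by more than 30 mm (distance of eraser from where it was at the start of the episode above 0.03 m).
It fails at once if the glue stick is pushed aside by more than 30 mm (distance of glue_stick from where it was at the start of the episode above 0.03 m).
It fails at once if the thread spool is pushed aside by more than 30 mm (distance of thread_spool from where it was at the start of the episode above 0.03 m).
Of box_1, box_2, box_3, box_4, box_5, box_6 only 4 to 6 are there at a start; the rules pass over those that are not, and their reading is None.
At some moment in a run one of box_1, box_2, box_3, box_4, box_5, box_6 may be knocked a few centimetres aside while the robot is not near it.
It also fails if it takes over 210 s, if anything falls off the work surface, if the arm or the gripper's body presses on something with over 40 N, if the wrist force passes 120 N, or if a joint passes its speed limit or range.

## Working session

There is one attempt and no reset: what is moved stays moved. The work goes in short steps, Python scripts to look and compute and a shell command to move; the robot and the scene stay as the last step left them, time stands still between calls to the robot, and variables do not carry over. Pictures are saved under pics/ and viewed, at most 18 in all, crops included, and the job is handed in when it is done.

```bash
mkdir -p pics; ls
python3 - <<'E'
from workcell import monitor, optics
import cv2, numpy as np
for n in ("top","scene"):
    f=optics.grab_frame(n); cv2.imwrite(f"pics/{n}0.png",f["frame"]); print(n,f["fovy"],f["cx"],f["cy"],np.round(f["R"],3).tolist(),np.round(f["t"],3).tolist())
    for k in ("tote_a","box_1_mid","zero_top","tape_measure","eraser","glue_stick","thread_spool"):
        print(k,[(round(d["p"],2),d["rect"]) for d in optics.masks_of(k,n)])
print(monitor.observe())
E
```

```text
pics
top 45.78622399354607 321.46094704861395 240.38498160344784 [[0.028, -1.0, 0.012], [-0.985, -0.029, -0.169], [0.169, -0.007, -0.986]] [-0.024, 0.504, 1.679]
tote_a [(0.87, [258.3, 185.1, 51.4, 57.6]), (0.84, [334.8, 179.3, 39.8, 59.3]), (0.75, [400.7, 206.7, 56.7, 61.3])]
box_1_mid [(0.55, [233.0, 176.4, 10.6, 9.8]), (0.53, [306.7, 285.2, 15.9, 16.5]), (0.47, [225.1, 283.5, 17.2, 9.0]), (0.45, [171.1, 278.9, 20.5, 14.9]), (0.45, [252.1, 300.0, 20.6, 16.3])]
zero_top [(0.63, [255.8, 269.5, 23.3, 16.5]), (0.2, [401.3, 205.8, 56.8, 64.5])]
tape_measure [(0.75, [423.4, 281.2, 20.9, 28.0]), (0.58, [180.6, 207.8, 54.8, 51.1])]
eraser [(0.38, [355.8, 274.1, 15.8, 6.0])]
glue_stick []
thread_spool []
scene 47.3833106303969 317.11209564426736 234.821454545017 [[-0.686, -0.727, -0.008], [-0.528, 0.506, -0.682], [0.5, -0.464, -0.731]] [0.361, 0.317, 1.007]
tote_a [(0.95, [368.0, 144.2, 84.9, 60.6]), (0.72, [224.0, 209.0, 79.0, 82.6]), (0.56, [283.2, 167.0, 82.4, 69.4])]
box_1_mid [(0.95, [265.1, 350.8, 29.6, 23.0]), (0.83, [330.4, 339.1, 12.3, 27.1]), (0.64, [194.3, 399.2, 36.8, 32.5]), (0
[... 409 characters left out ...]
)]
{'clock': 0.8, 'qpos': array([ 1.0847891 ,  0.52141698, -0.03632648,  1.59947232,  0.02121233,
        1.02109013, -0.11280721]), 'qd': array([ 0.00053606,  0.00137626,  0.00081648,  0.00054149,  0.00010064,
        0.00128177, -0.0002391 ]), 'joint_efforts': array([ 2.76612955e-03, -9.26793194e+01,  1.98020697e+00, -3.70241404e+01,
        1.82575558e-02,  1.87006197e-03,  2.88412912e-05]), 'position': array([ 0.25244872, -0.57175613,  0.23128983]), 'tool_rot': array([-3.14159065e+00, -4.46556621e-06,  4.15786000e-01]), 'force': array([ 0.10132425, -0.62998084,  0.19587169]), 'moment': array([-0.0170886 ,  0.03408885,  0.07266583]), 'finger_force': 0.0, 'grip_width': 0.08534999416904798}
```

Run:
```python
import cv2
a=cv2.imread("pics/top0.png")[150:390,150:470]; cv2.imwrite("pics/top0c.png",cv2.resize(a,(800,600),interpolation=cv2.INTER_CUBIC))
b=cv2.imread("pics/scene0.png")[130:460,150:590]; cv2.imwrite("pics/scene0c.png",cv2.resize(b,(800,600),interpolation=cv2.INTER_CUBIC))
```

```text
(no output)
```

View pics/top0c.png

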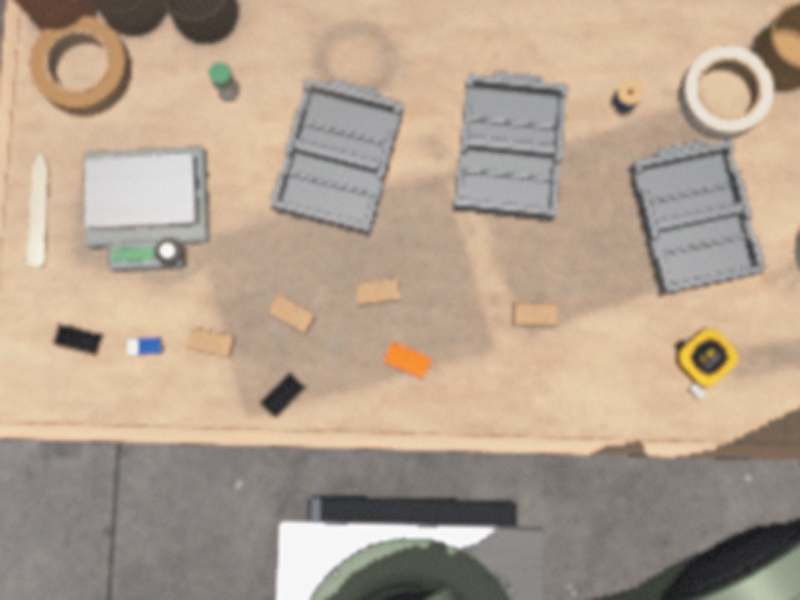

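View pics/scene0c.png

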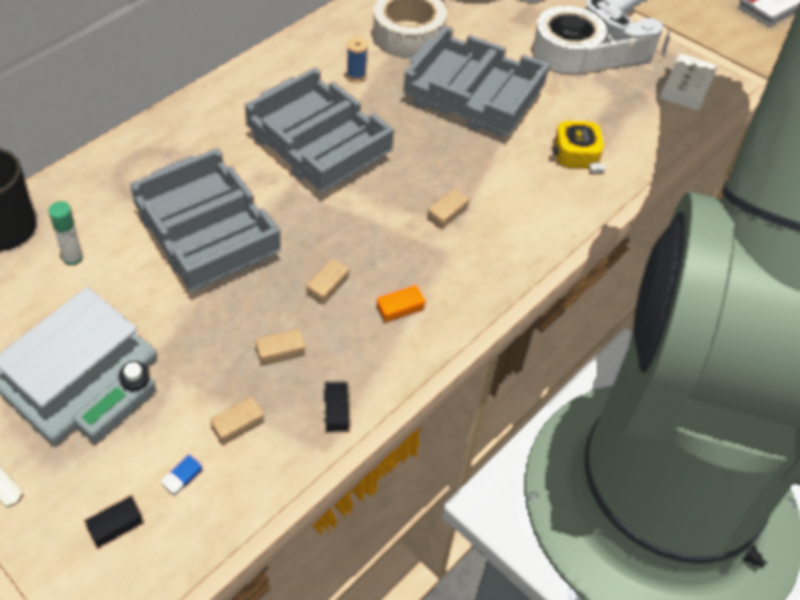

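```bash
cat > h.py <<'E'
from workcell import monitor, optics
import cv2, numpy as np
def cam(f):
    F=240/np.tan(np.radians(f["fovy"]/2)); return F,f["cx"],f["cy"],np.array(f["R"]),np.array(f["t"])
def p2w(f,uv,z):
    F,cx,cy,R,t=cam(f); uv=np.atleast_2d(uv).astype(float)
    d=np.c_[(uv[:,0]-cx)/F,(uv[:,1]-cy)/F,np.ones(len(uv))]@R; c=-R.T@t
    return c+d*((z-c[2])/d[:,2])[:,None]
def w2p(f,X):
    F,cx,cy,R,t=cam(f); Y=np.atleast_2d(X)@R.T+t; return np.c_[F*Y[:,0]/Y[:,2]+cx,F*Y[:,1]/Y[:,2]+cy]
def rect(f,mask,z):
    "ground-plane minAreaRect of mask's outline at height z: centre mm, long-axis yaw, sizes mm"
    c=max(cv2.findContours(mask.astype(np.uint8),cv2.RETR_EXTERNAL,cv2.CHAIN_APPROX_NONE)[0],key=cv2.contourArea)
    P=(p2w(f,c[:,0],z)[:,:2]*1000).astype(np.float32)
    r=cv2.boxPoints(cv2.minAreaRect(P)); e=r[1]-r[0]; g=r[2]-r[1]
    if np.hypot(*e)<np.hypot(*g): e,g=g,e
    y=np.degrees(np.arctan2(e[1],e[0]))
    return r.mean(0).round(1),round((y+90)%180-90,1),np.hypot(*e).round(1),np.hypot(*g).round(1)
def go(x,y,z,yaw=None,s=None):
    "prints the shift in tool axes (cm) and wz (rad) to reach a TCP target, metres/deg"
    s=s or monitor.observe(); p=s["position"]; w=s["tool_rot"][2]; d=np.array([x,y,z])-p
    c,n=np.cos(w),np.sin(w); wz=0 if yaw is None else -(np.radians(yaw)-w)
    # translation in axes of the present yaw
    print("dx %.2f dy %.2f dz %.2f cm wz %.3f | yaw now %.1f"%(100*(c*d[0]+n*d[1]),100*(n*d[0]-c*d[1]),-100*d[2],wz,np.degrees(w)))
def show(): 
    s=monitor.observe(); print(round(s["clock"],2),(s["position"]*1000).round(1),np.degrees(s["tool_rot"]).round(1),"q",s["qpos"].round(2),"F",s["force"].round(1),"grip",round(s["grip_width"]*1000,1),round(s["finger_force"],1))
E
python3 - <<'E'
from h import *
f=optics.grab_frame("top"); I=cv2.cvtColor(f["frame"],cv2.COLOR_BGR2HSV)
print("boxes (crop guesses)")
for u,v in [(211,341),(291,313),(378,291),(535,314)]:
    print(p2w(f,(150+u*.4,150+v*.4),.02)[0].round(3))
for d in optics.masks_of("box_1_mid","top"): print(round(d["p"],2),d["rect"],rect(f,d["region"],.018))
for d in optics.masks_of("tote_a","top"): print("tote",round(d["p"],2),d["rect"],rect(f,d["region"],.056))
# corners by eye in crop: rim corners
C={"T1":[(305,82),(402,100),(371,230),(277,208)],"T2":[(469,78),(566,85),(555,216),(457,208)],"T3":[(634,168),(735,143),(763,270),(665,292)],
"pan":[(87,155),(196,151),(199,223),(87,228)]}
for k,c in C.items():
    P=p2w(f,np.array(c)*.4+150,.06 if k=="pan" else .058); m=P.mean(0); a=(P[0]+P[1]-P[2]-P[3])/2; b=(P[0]+P[3]-P[1]-P[2])/2
    print(k,m.round(3),np.degrees(np.arctan2(a[1],a[0])).round(1),np.degrees(np.arctan2(b[1],b[0])).round(1),np.hypot(*a[:2]).round(3),np.hypot(*b[:2]).round(3))
for k,u,z in [("button",(167,250),.033),("glue",(220,73),.09),("tape",(707,357),.035),("spool",(627,93),.06),("eraser",(145,347),.013)]:
    print(k,p2w(f,np.array(u)*.4+150,z)[0].round(3))
E
```

```text
boxes (crop guesses)
[0.36 0.25 0.02]
[0.396 0.155 0.02 ]
[0.426 0.05  0.02 ]
[ 0.404 -0.142  0.02 ]
0.56 [305.1, 283.7, 15.9, 16.4] (array([345.9,  13.8], dtype=float32), np.float32(73.3), np.float32(49.8), np.float32(25.8))
0.55 [169.7, 281.2, 20.2, 12.0] (array([358.8, 413.9], dtype=float32), np.float32(82.2), np.float32(59.5), np.float32(28.7))
0.54 [225.4, 283.8, 19.9, 10.4] (array([358.9, 250.1], dtype=float32), np.float32(82.2), np.float32(53.0), np.float32(27.8))
0.42 [250.9, 302.1, 18.2, 13.2] (array([298.8, 162.2], dtype=float32), np.float32(-43.0), np.float32(50.5), np.float32(25.7))
tote 0.9 [399.5, 207.2, 57.6, 62.0] (array([ 526.7, -329.6], dtype=float32), np.float32(15.6), np.float32(175.4), np.float32(131.2))
tote 0.86 [258.0, 184.3, 53.9, 58.5] (array([590.3, 104. ], dtype=float32), np.float32(-12.9), np.float32(179.0), np.float32(127.5))
tote 0.83 [330.4, 179.0, 44.0, 58.3] (array([ 606.8, -105.6], dtype=float32), np.float32(-4.8), np.float32(176.0), np.float32(124.9))
T1 [0.587 0.102 0.058] -10.5 79.7 0.162 0.118
T2 [ 0.603 -0.107  0.058] -3.9 87.2 0.163 0.119
T3 [ 0.522 -0.335  0.058] 12.9 105.1 0.157 0.125
pan [0.537 0.336 0.06 ] 4.7 94.1 0.089 0.133
button [0.467 0.307 0.033]
glue [0.675 0.246 0.09 ]
tape [ 0.356 -0.348  0.035]
spool [ 0.674 -0.247  0.06 ]
eraser [0.351 0.33  0.013]
```

```bash
python3 -m handwheel '[{"wz":-0.1444},{"wz":-0.1444},{"wz":-0.1444},{"wz":-0.1444},{"wz":-0.1444},{"wz":-0.1444},{"wz":-0.1444},{"wz":-0.1444}]'
python3 -m handwheel '[{"dx":3,"dy":5},{"dx":3,"dy":5},{"dx":3,"dy":5},{"dx":3,"dy":5},{"dx":6},{"dx":6},{"dx":6},{"dx":6}]'
python3 -m handwheel '[{"dx":6},{"dx":6},{"dx":6},{"dx":6},{"dx":6},{"dx":6},{"dx":5},{"claw":0}]'
python3 - <<'E'
from h import *
show(); f=optics.grab_frame("wrist"); cv2.imwrite("pics/w1.png",f["frame"])
print(f["fovy"],f["cx"],f["cy"],(-np.array(f["R"]).T@f["t"]).round(3))
for d in optics.masks_of("zero_top","wrist"): print(d["p"],d["rect"])
E
```

```text
0.95 [ 252.4 -571.8  231.3] [-180.    -0.    23.8] q [ 1.08  0.52 -0.04  1.6   0.02  1.02 -0.11] F [0.5 0.6 0.5] grip 85.3 0.0
65.39267726824167 320.66816217064377 237.67682857539216 [ 0.313 -0.544  0.374]schema error: expected keys dx, dy, dz, wx, wy, wz, claw
schema error: expected keys dx, dy, dz, wx, wy, wz, claw
schema error: expected keys dx, dy, dz, wx, wy, wz, claw
```

View pics/w1.png

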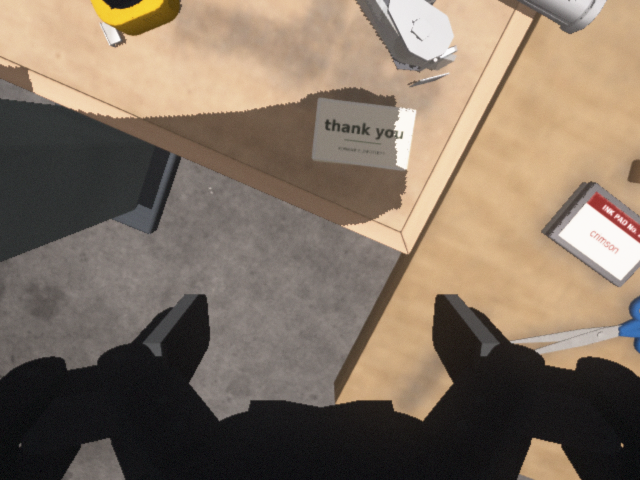

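```bash
python3 -m handwheel '[{"dx":0,"dy":0,"dz":0,"wx":0,"wy":0,"wz":-0.1444,"claw":0},{"dx":0,"dy":0,"dz":0,"wx":0,"wy":0,"wz":-0.1444,"claw":0},{"dx":0,"dy":0,"dz":0,"wx":0,"wy":0,"wz":-0.1444,"claw":0},{"dx":0,"dy":0,"dz":0,"wx":0,"wy":0,"wz":-0.1444,"claw":0},{"dx":0,"dy":0,"dz":0,"wx":0,"wy":0,"wz":-0.1444,"claw":0},{"dx":0,"dy":0,"dz":0,"wx":0,"wy":0,"wz":-0.1444,"claw":0},{"dx":0,"dy":0,"dz":0,"wx":0,"wy":0,"wz":-0.1444,"claw":0},{"dx":0,"dy":0,"dz":0,"wx":0,"wy":0,"wz":-0.1444,"claw":0}]' 40
python3 -m handwheel '[{"dx":3,"dy":5,"dz":0,"wx":0,"wy":0,"wz":0,"claw":0},{"dx":3,"dy":5,"dz":0,"wx":0,"wy":0,"wz":0,"claw":0},{"dx":3,"dy":5,"dz":0,"wx":0,"wy":0,"wz":0,"claw":0},{"dx":3,"dy":5,"dz":0,"wx":0,"wy":0,"wz":0,"claw":0},{"dx":6,"dy":0,"dz":0,"wx":0,"wy":0,"wz":0,"claw":0},{"dx":6,"dy":0,"dz":0,"wx":0,"wy":0,"wz":0,"claw":0},{"dx":6,"dy":0,"dz":0,"wx":0,"wy":0,"wz":0,"claw":0},{"dx":6,"dy":0,"dz":0,"wx":0,"wy":0,"wz":0,"claw":0}]'
python3 -m handwheel '[{"dx":6,"dy":0,"dz":0,"wx":0,"wy":0,"wz":0,"claw":0},{"dx":6,"dy":0,"dz":0,"wx":0,"wy":0,"wz":0,"claw":0},{"dx":6,"dy":0,"dz":0,"wx":0,"wy":0,"wz":0,"claw":0},{"dx":6,"dy":0,"dz":0,"wx":0,"wy":0,"wz":0,"claw":0},{"dx":6,"dy":0,"dz":0,"wx":0,"wy":0,"wz":0,"claw":0},{"dx":6,"dy":0,"dz":0,"wx":0,"wy":0,"wz":0,"claw":0},{"dx":6,"dy":0,"dz":0,"wx":0,"wy":0,"wz":0,"claw":0},{"dx":0,"dy":0,"dz":0,"wx":0,"wy":0,"wz":0,"claw":0}]'
python3 - <<'E'
from h import *
show(); f=optics.grab_frame("wrist"); cv2.imwrite("pics/w2.png",f["frame"])
print((-np.array(f["R"]).T@f["t"]).round(3))
for d in optics.masks_of("zero_top","wrist"): print(d["p"],d["rect"],p2w(f,(d["rect"][0]+d["rect"][2]/2,d["rect"][1]+d["rect"][3]/2),.033))
go(.467,.307,.1)
E
```

```text
clock: 2.05
position: [0.2524, -0.5717, 0.2313]
tool_rot: [-3.142, -0.0, 1.576]
force: [0.6, 0.7, 0.7]
grip_width: -0.0004
finger_force: 0.0
clock: 3.05
position: [0.4522, -0.2099, 0.2315]
tool_rot: [3.141, 0.0, 1.571]
force: [1.3, -0.3, -0.4]
grip_width: 0.0002
finger_force: 0.0
clock: 4.05
position: [0.4514, 0.2129, 0.2314]
tool_rot: [3.142, -0.002, 1.577]
force: [-1.3, -0.8, -0.8]
grip_width: 0.0002
finger_force: 0.0
4.05 [451.4 212.9 231.4] [ 1.80e+02 -1.00e-01  9.04e+01] q [-0.09  0.37 -0.6   1.9   0.25  0.94 -0.8 ] F [-1.3 -0.8 -0.8] grip 0.2 0.0
[0.452 0.279 0.375]
0.91 [331.1, 93.9, 22.3, 22.6] [[0.4699738 0.3064332 0.033    ]]
dx 9.84 dy 1.50 dz 13.11 cm wz 0.000 | yaw now 90.1
```

View pics/w2.png

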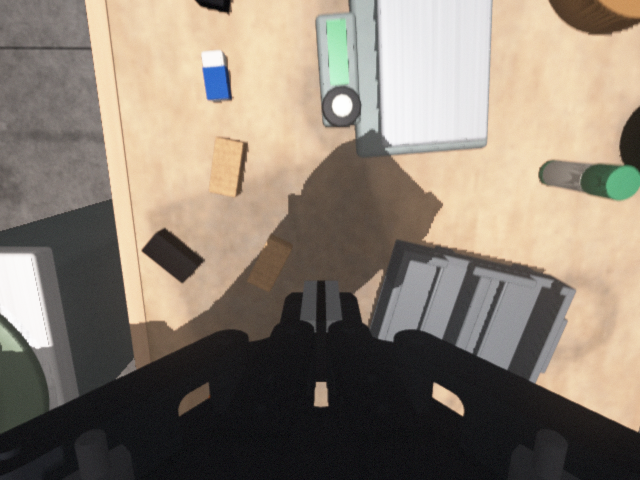

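```bash
python3 -m handwheel '[{"dx":4.7,"dy":0.9,"dz":3,"wx":0,"wy":0,"wz":0,"claw":0},{"dx":4.7,"dy":0.9,"dz":3,"wx":0,"wy":0,"wz":0,"claw":0},{"dx":0,"dy":0,"dz":5,"wx":0,"wy":0,"wz":0,"claw":0},{"dx":0,"dy":0,"dz":5,"wx":0,"wy":0,"wz":0,"claw":0},{"dx":0,"dy":0,"dz":2,"wx":0,"wy":0,"wz":0,"claw":0},{"dx":0,"dy":0,"dz":1,"wx":0,"wy":0,"wz":0,"claw":0},{"dx":0,"dy":0,"dz":0,"wx":0,"wy":0,"wz":0,"claw":0}]'
python3 -m handwheel '[{"dx":0,"dy":0,"dz":0.2,"wx":0,"wy":0,"wz":0,"claw":0},{"dx":0,"dy":0,"dz":0,"wx":0,"wy":0,"wz":0,"claw":0}]'
python3 -m handwheel '[{"dx":0,"dy":0,"dz":0.2,"wx":0,"wy":0,"wz":0,"claw":0},{"dx":0,"dy":0,"dz":0,"wx":0,"wy":0,"wz":0,"claw":0}]'
```

```text
clock: 5.03
position: [0.4706, 0.3011, 0.0436]
tool_rot: [3.141, 0.002, 1.57]
force: [-10.9, -10.6, 25.5]
grip_width: -0.0002
finger_force: 12.7
clock: 5.28
position: [0.4708, 0.3012, 0.0429]
tool_rot: [3.14, 0.002, 1.57]
force: [-18.9, -15.9, 55.0]
grip_width: 0.0001
finger_force: 27.5
clock: 5.52
position: [0.4709, 0.3013, 0.0423]
tool_rot: [3.139, 0.002, 1.57]
force: [-26.0, -21.7, 85.2]
grip_width: 0.0003
finger_force: 42.4
```

```bash
python3 -m handwheel '[{"dx":0.5,"dy":-0.1,"dz":-1.5,"wx":0,"wy":0,"wz":0,"claw":0},{"dx":0,"dy":0,"dz":0,"wx":0,"wy":0,"wz":0,"claw":0},{"dx":0,"dy":0,"dz":0,"wx":0,"wy":0,"wz":0,"claw":0}]'
python3 - <<'E'
from h import *
show(); f=optics.grab_frame("scene"); cv2.imwrite("pics/s1.png",cv2.resize(f["frame"][260:400,140:320],(720,560),interpolation=cv2.INTER_CUBIC))
E
```

```text
clock: 5.9
position: [0.47, 0.3069, 0.0529]
tool_rot: [3.141, -0.0, 1.57]
force: [-0.2, 0.4, -0.5]
grip_width: 0.0002
finger_force: 0.0
5.9 [470.  306.9  52.9] [179.9  -0.   90. ] q [-0.35  0.71 -0.47  1.88  0.49  0.67 -1.12] F [-0.2  0.4 -0.5] grip 0.2 0.0
```

View pics/s1.png

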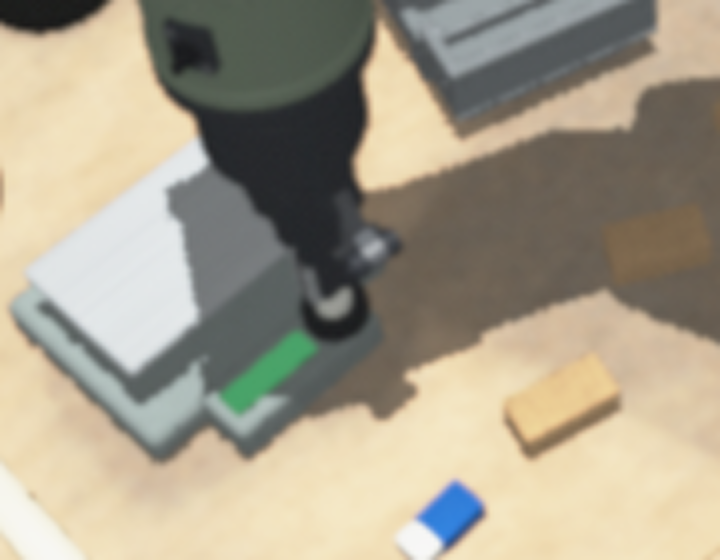

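```bash
python3 -m handwheel '[{"dx":0,"dy":0,"dz":0.3,"wx":0,"wy":0,"wz":0,"claw":0},{"dx":0,"dy":0,"dz":0,"wx":0,"wy":0,"wz":0,"claw":0}]' | sed -n '2p;4p'
python3 -m handwheel '[{"dx":0,"dy":0,"dz":0.2,"wx":0,"wy":0,"wz":0,"claw":0},{"dx":0,"dy":0,"dz":0,"wx":0,"wy":0,"wz":0,"claw":0}]'| sed -n '2p;4p'
python3 -m handwheel '[{"dx":0,"dy":0,"dz":0.2,"wx":0,"wy":0,"wz":0,"claw":0},{"dx":0,"dy":0,"dz":0,"wx":0,"wy":0,"wz":0,"claw":0}]'| sed -n '2p;4p'
python3 -m handwheel '[{"dx":0,"dy":0,"dz":0.2,"wx":0,"wy":0,"wz":0,"claw":0},{"dx":0,"dy":0,"dz":0,"wx":0,"wy":0,"wz":0,"claw":0}]'| sed -n '2p;4p'
python3 -m handwheel '[{"dx":0,"dy":0,"dz":0.2,"wx":0,"wy":0,"wz":0,"claw":0},{"dx":0,"dy":0,"dz":0,"wx":0,"wy":0,"wz":0,"claw":0}]'| sed -n '2p;4p'
```

```text
position: [0.4692, 0.3071, 0.0488]
force: [0.2, -1.0, 1.5]
position: [0.4693, 0.3072, 0.0471]
force: [-0.2, -0.8, 2.7]
position: [0.4693, 0.3072, 0.0452]
force: [-0.3, -1.3, 3.3]
position: [0.4693, 0.3073, 0.0439]
force: [-3.3, -4.6, 15.7]
position: [0.4695, 0.3074, 0.0432]
force: [-10.2, -10.0, 46.8]
```

```bash
python3 -m handwheel '[{"dx":0,"dy":0,"dz":-5,"wx":0,"wy":0,"wz":0,"claw":0},{"dx":0,"dy":0,"dz":-5,"wx":0,"wy":0,"wz":0,"claw":0},{"dx":-5.3,"dy":0,"dz":-3,"wx":0,"wy":0,"wz":0,"claw":80},{"dx":-5.4,"dy":0,"dz":-3,"wx":0,"wy":0,"wz":0,"claw":80},{"dx":0,"dy":0,"dz":-3,"wx":0,"wy":0,"wz":-0.175,"claw":80},{"dx":0,"dy":0,"dz":-1,"wx":0,"wy":0,"wz":-0.175,"claw":80},{"dx":0,"dy":0,"dz":0,"wx":0,"wy":0,"wz":-0.175,"claw":80},{"dx":0,"dy":0,"dz":0,"wx":0,"wy":0,"wz":-0.175,"claw":80}]' >/dev/null
python3 -m handwheel '[{"dx":0,"dy":0,"dz":0,"wx":0,"wy":0,"wz":-0.175,"claw":80},{"dx":0,"dy":0,"dz":0,"wx":0,"wy":0,"wz":-0.175,"claw":80},{"dx":0,"dy":0,"dz":0,"wx":0,"wy":0,"wz":-0.175,"claw":80},{"dx":0,"dy":0,"dz":0,"wx":0,"wy":0,"wz":-0.175,"claw":80},{"dx":0,"dy":0,"dz":0,"wx":0,"wy":0,"wz":-0.171,"claw":80},{"dx":0,"dy":0,"dz":0,"wx":0,"wy":0,"wz":0,"claw":80},{"dx":0,"dy":0,"dz":0,"wx":0,"wy":0,"wz":0,"claw":80}]'
cat >> h.py <<'E'
def kraft(f,zh=.02):
    "kraft boxes in a picture by network, with their rect; prints hue of the region"
    H=cv2.cvtColor(f["frame"],cv2.COLOR_BGR2HSV); out=[]
    for d in optics.masks_of("box_1_mid",f["n"]):
        m=d["region"]
        if m.sum()<50: continue
        print("p%.2f"%d["p"],np.round(d["rect"]).tolist(),"hsv",np.median(H[m],0).tolist(),*rect(f,m,zh))
def grab(n,save=None):
    f=dict(optics.grab_frame(n)); f["n"]=n
    if save: cv2.imwrite("pics/"+save,f["frame"])
    return f
E
python3 - <<'E'
from h import *
f=grab("wrist","w3.png"); show(); kraft(f)
E
```

```text
clock: 9.07
position: [0.4693, 0.2003, 0.2413]
tool_rot: [3.142, -0.0, 3.138]
force: [-1.1, 0.0, -0.6]
grip_width: 0.0684
finger_force: 0.0
9.12 [469.3 200.3 241.3] [180.    0.  179.8] q [ 0.21  0.48 -0.98  1.85  0.46  1.06  0.61] F [ 0.5 -0.3 -0.7] grip 68.4 0.0
p0.93 [82.0, 47.0, 67.0, 49.0] hsv [11.0, 223.0, 133.0] [348.5  16.1] 68.4 59.7 26.5
p0.89 [248.0, 0.0, 58.0, 53.0] hsv [130.0, 27.0, 29.0] [303.  163.9] -41.7 52.5 30.1
p0.85 [517.0, 66.0, 69.0, 44.0] hsv [11.0, 65.0, 56.0] [361.5 409.5] 78.3 59.6 29.5
p0.45 [420.0, 197.0, 26.0, 22.0] hsv [20.0, 4.0, 250.0] [472.9 313.6] 47.3 20.5 19.0
p0.37 [383.0, 182.0, 162.0, 147.0] hsv [110.0, 5.0, 210.0] [524.7 346.8] -85.2 165.1 156.7
```

View pics/w3.png

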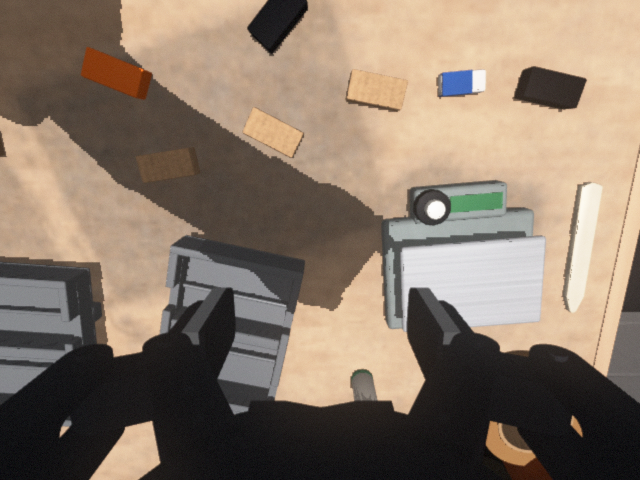

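```bash
cat >> h.py <<'E'
def quad(f,c,z):
    P=p2w(f,c,z)[:,:2]; m=P.mean(0); a=(P[1]+P[2]-P[0]-P[3])/2; b=(P[0]+P[1]-P[2]-P[3])/2
    an=lambda v: np.degrees(np.arctan2(v[1],v[0])).round(1)
    print("centre mm",(m*1000).round(1),"side1",an(a),(np.hypot(*a)*1000).round(1),"side2",an(b),(np.hypot(*b)*1000).round(1))
    return m
E
python3 - <<'E'
from h import *
f=grab("wrist"); 
quad(f,[(351,69),(408,76),(404,108),(347,98)],.02)
quad(f,[(256,108),(303,135),(292,157),(244,128)],.02)
quad(f,[(137,154),(196,148),(200,174),(142,181)],.02)
quad(f,[(403,246),(544,236),(540,322),(406,326)],.06)
# refine by colour
H=cv2.cvtColor(f["frame"],cv2.COLOR_BGR2HSV)
for u,v in [(377,90),(273,132),(167,164)]:
    print(H[v,u],H[v-30,u],H[v,u+45])
    m=cv2.inRange(cv2.GaussianBlur(f["frame"],(3,3),0),*[np.clip(np.median(f["frame"][v-6:v+7,u-6:u+7].reshape(-1,3),0)+s*np.array([22,18,18]),0,255) for s in(-1,1)])
    n,l,st,_=cv2.connectedComponentsWithStats(m); k=l[v,u]; print(st[k], rect(f,l==k,.02) if k else None)
E
```

```text
centre mm [361.2 253.1] side1 82.0 52.7 side2 174.2 26.1
centre mm [399.9 157.4] side1 59.9 50.5 side2 149.0 22.1
centre mm [429.4  55.5] side1 96.1 57.1 side2 -176.3 25.1
centre mm [536.2 342.6] side1 93.0 127.1 side2 -174.2 83.0
[ 16 104 218] [ 15  73 232] [ 16  75 230]
[ 330    0   79  113 2619] (array([334.7, 247.6], dtype=float32), np.float32(12.9), np.float32(103.5), np.float32(55.1))
[ 16 103 222] [ 14  68 184] [ 13  66 181]
[ 243  108   59   48 1424] (array([399.3, 155.8], dtype=float32), np.float32(63.4), np.float32(50.9), np.float32(24.2))
[ 13 108  99] [12 72 81] [16 83 77]
[    0     0   384   305 32311] (array([420.2,  84.8], dtype=float32), np.float32(54.8), np.float32(411.4), np.float32(146.7))
```

```bash
python3 -m handwheel '[{"dx":5.4,"dy":2.6,"dz":1.5,"wx":0,"wy":0,"wz":0,"claw":85},{"dx":5.4,"dy":2.6,"dz":1.5,"wx":0,"wy":0,"wz":0.14,"claw":85},{"dx":0,"dy":0,"dz":6,"wx":0,"wy":0,"wz":0,"claw":85},{"dx":0,"dy":0,"dz":6,"wx":0,"wy":0,"wz":0,"claw":85},{"dx":0,"dy":0,"dz":4,"wx":0,"wy":0,"wz":0,"claw":85},{"dx":0,"dy":0,"dz":2.5,"wx":0,"wy":0,"wz":0,"claw":85},{"dx":0,"dy":0,"dz":2.2,"wx":0,"wy":0,"wz":0,"claw":85},{"dx":0,"dy":0,"dz":0,"wx":0,"wy":0,"wz":0,"claw":85}]' 30
python3 -m handwheel '[{"dx":0,"dy":0,"dz":0,"wx":0,"wy":0,"wz":0,"claw":30},{"dx":0,"dy":0,"dz":0,"wx":0,"wy":0,"wz":0,"claw":30},{"dx":0,"dy":0,"dz":0,"wx":0,"wy":0,"wz":0,"claw":30},{"dx":0,"dy":0,"dz":0,"wx":0,"wy":0,"wz":0,"claw":30}]'
```

```text
clock: 10.22
position: [0.3606, 0.2521, 0.0035]
tool_rot: [-3.14, -0.001, 3.002]
force: [-0.1, 0.8, -0.1]
grip_width: 0.0726
finger_force: 0.0
clock: 10.72
position: [0.3617, 0.2525, 0.0054]
tool_rot: [3.141, 0.001, 3.001]
force: [-1.8, 0.2, 7.3]
grip_width: 0.0514
finger_force: 30.3
```

```bash
python3 -m handwheel '[{"dx":0,"dy":0,"dz":-5,"wx":0,"wy":0,"wz":0,"claw":30},{"dx":0,"dy":0,"dz":-6,"wx":0,"wy":0,"wz":0,"claw":30},{"dx":-2.56,"dy":-0.9,"dz":-5.5,"wx":0,"wy":0,"wz":0,"claw":30},{"dx":-5.05,"dy":-2.1,"dz":-2.5,"wx":0,"wy":0,"wz":0,"claw":30},{"dx":-5.05,"dy":-2.1,"dz":-2.5,"wx":0,"wy":0,"wz":0,"claw":30},{"dx":-5.05,"dy":-2.1,"dz":0,"wx":0,"wy":0,"wz":0,"claw":30},{"dx":-5.05,"dy":-2.1,"dz":0,"wx":0,"wy":0,"wz":0,"claw":30},{"dx":-5.05,"dy":-2.1,"dz":0,"wx":0,"wy":0,"wz":0.05,"claw":30}]'
python3 -m handwheel '[{"dx":0,"dy":0,"dz":0,"wx":0,"wy":0,"wz":0,"claw":30},{"dx":0,"dy":0,"dz":0,"wx":0,"wy":0,"wz":0,"claw":30}]'
python3 - <<'E'
from h import *
show(); f=grab("wrist","w4.png")
for d in optics.masks_of("tote_a","wrist"): print(d["p"],d["rect"],rect(f,d["region"],.056))
E
```

```text
clock: 11.72
position: [0.6221, 0.0991, 0.2205]
tool_rot: [3.141, 0.001, 2.95]
force: [0.3, 1.9, 1.1]
grip_width: 0.0514
finger_force: 32.1
clock: 11.98
position: [0.6203, 0.101, 0.2199]
tool_rot: [3.141, -0.0, 2.952]
force: [-0.3, -0.1, -0.4]
grip_width: 0.0512
finger_force: 32.1
11.97 [620.3 101.  219.9] [180.   -0.  169.2] q [ 0.28  0.66 -0.84  1.57  0.53  1.15  0.7 ] F [-0.3 -0.1 -0.4] grip 51.2 32.1
0.67 [235.2, 73.7, 166.0, 202.6] (array([591.4, 106.6], dtype=float32), np.float32(-12.4), np.float32(164.7), np.float32(125.5))
```

View pics/w4.png

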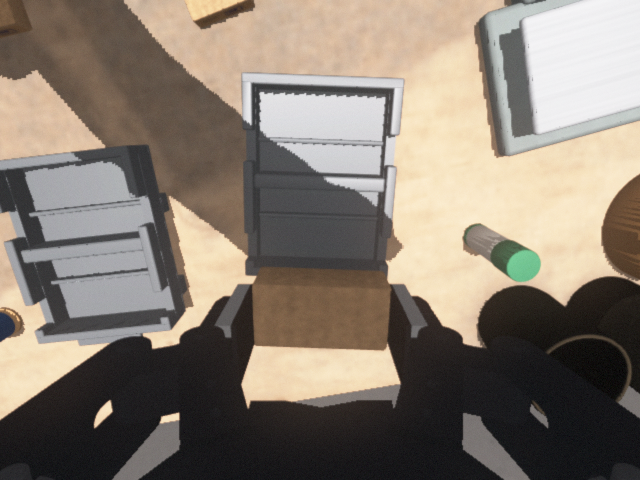

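Run:
```python
from h import *
f=grab("wrist")
c=p2w(f,(320,183),.054)[0]; P=p2w(f,[(243,74),(405,79)],.058); d=P[0]-P[1]
print("T1 centre",c.round(4),"theta",np.degrees(np.arctan2(d[1],d[0]))-(-90 if d[1]<0 else 90), "w",np.hypot(*d[:2]),"near mid",P.mean(0).round(4))
th=np.radians(-11.5); 
for s in(-1,1): print(s,(c[:2]+s*.0545*np.array([np.cos(th),np.sin(th)])).round(4))
# T2
c2=p2w(f,(93,247),.054)[0]; print("T2 c",c2.round(4))
P=p2w(f,[(0,160),(150,146),(185,320),(42,342)],.058);print(P.round(4))
go(*(c[:2]-.0545*np.array([np.cos(th),np.sin(th)])),.10,168.5)
go(*(c[:2]+.0545*np.array([np.cos(th),np.sin(th)])),.10,168.5)
```

```text
T1 centre [0.5921 0.1071 0.054 ] theta -12.384584952667453 w 0.12266838300617776 near mid [0.5133 0.1253 0.058 ]
-1 [0.5387 0.118 ]
1 [0.6455 0.0963]
T2 c [ 0.6096 -0.0954  0.054 ]
[[ 0.5259 -0.1409  0.058 ]
 [ 0.5378 -0.0197  0.058 ]
 [ 0.6895 -0.0349  0.058 ]
 [ 0.6866 -0.1695  0.058 ]]
dx 8.32 dy 0.11 dz 12.00 cm wz 0.013 | yaw now 169.2
dx -2.58 dy -0.02 dz 12.00 cm wz 0.013 | yaw now 169.2
```

```bash
python3 -m handwheel '[{"dx":4.15,"dy":0.1,"dz":3,"wx":0,"wy":0,"wz":0.026,"claw":30},{"dx":4.15,"dy":0.1,"dz":3,"wx":0,"wy":0,"wz":0,"claw":30},{"dx":0,"dy":0,"dz":5,"wx":0,"wy":0,"wz":0,"claw":30},{"dx":0,"dy":0,"dz":3,"wx":0,"wy":0,"wz":0,"claw":30},{"dx":0,"dy":0,"dz":2,"wx":0,"wy":0,"wz":0,"claw":30},{"dx":0,"dy":0,"dz":1.5,"wx":0,"wy":0,"wz":0,"claw":30},{"dx":0,"dy":0,"dz":1.5,"wx":0,"wy":0,"wz":0,"claw":30},{"dx":0,"dy":0,"dz":0.1,"wx":0,"wy":0,"wz":0,"claw":30}]'
python3 -m handwheel '[{"dx":0,"dy":0,"dz":0,"wx":0,"wy":0,"wz":0,"claw":72},{"dx":0,"dy":0,"dz":0,"wx":0,"wy":0,"wz":0,"claw":72},{"dx":0,"dy":0,"dz":0,"wx":0,"wy":0,"wz":0,"claw":72},{"dx":0,"dy":0,"dz":-4,"wx":0,"wy":0,"wz":0,"claw":72},{"dx":0,"dy":0,"dz":-5,"wx":0,"wy":0,"wz":0,"claw":72},{"dx":0,"dy":0,"dz":-5,"wx":0,"wy":0,"wz":0,"claw":72},{"dx":0,"dy":0,"dz":0,"wx":0,"wy":0,"wz":0,"claw":80},{"dx":0,"dy":0,"dz":0,"wx":0,"wy":0,"wz":0,"claw":80}]'
python3 - <<'E'
from h import *
show()
go(.3995,.156,.1,152)
E
```

```text
clock: 13.12
position: [0.54, 0.1195, 0.0279]
tool_rot: [3.141, -0.0, 2.926]
force: [-0.2, 0.5, 0.3]
grip_width: 0.0511
finger_force: 32.1
clock: 14.12
position: [0.5398, 0.1189, 0.1682]
tool_rot: [-3.141, 0.0, 2.926]
force: [-0.6, -0.8, -1.0]
grip_width: 0.0679
finger_force: 0.0
14.12 [539.8 118.9 168.2] [-180.     0.   167.6] q [ 0.27  0.61 -0.84  1.82  0.55  0.96  0.54] F [-0.6 -0.8 -1. ] grip 67.9 0.0
dx 14.50 dy 0.61 dz 6.82 cm wz 0.273 | yaw now 167.6
```

```bash
cat >> h.py <<'E'
def kr(f):
    H=cv2.cvtColor(f["frame"],cv2.COLOR_BGR2HSV); m=cv2.inRange(H,(10,90,50),(20,170,255))
    m=cv2.morphologyEx(m,cv2.MORPH_OPEN,np.ones((3,3)))
    n,l,st,_=cv2.connectedComponentsWithStats(m)
    for k in range(1,n):
        if st[k,4]>400:
            r=rect(f,l==k,.02)
            if 40<r[2]<62 and 18<r[3]<34: print(st[k].tolist(),*r,"grasp yaw",r[1]+90)
E
python3 -m handwheel '[{"dx":4.83,"dy":0.2,"dz":0,"wx":0,"wy":0,"wz":0,"claw":80},{"dx":4.83,"dy":0.2,"dz":0,"wx":0,"wy":0,"wz":0,"claw":80},{"dx":4.83,"dy":0.2,"dz":0,"wx":0,"wy":0,"wz":0,"claw":80},{"dx":0,"dy":0,"dz":0,"wx":0,"wy":0,"wz":0.137,"claw":80},{"dx":0,"dy":0,"dz":0,"wx":0,"wy":0,"wz":0.137,"claw":80},{"dx":0,"dy":0,"dz":0,"wx":0,"wy":0,"wz":0,"claw":80}]' >/dev/null
python3 - <<'E'
from h import *
f=grab("wrist","w5.png");show(); kr(f); kraft(f)
E
```

```text
14.93 [399.3 156.1 167.8] [-180.    -0.   152.1] q [ 0.18  0.42 -0.86  2.12  0.45  0.79  0.12] F [ 0.7 -0.   0.4] grip 68.0 0.0
[288, 203, 65, 37, 2300] [398.5 156.6] 63.3 51.4 29.1 grasp yaw 153.3
[331, 378, 63, 27, 1094] [558.2 115. ] 74.5 55.6 23.8 grasp yaw 164.5
p0.84 [241.0, 65.0, 49.0, 75.0] hsv [11.0, 36.0, 41.0] [301.9 163.7] -42.3 52.0 27.9
p0.80 [571.0, 0.0, 69.0, 40.0] hsv [12.0, 46.0, 41.0] [359.4 399.7] 77.0 48.1 25.8
p0.69 [100.0, 223.0, 74.0, 40.0] hsv [11.0, 214.0, 144.0] [347.   17.3] 68.3 59.5 29.4
p0.59 [229.0, 275.0, 36.0, 44.0] hsv [14.0, 106.0, 107.0] [426.   66.9] -81.8 35.3 29.5
p0.58 [329.0, 376.0, 65.0, 27.0] hsv [16.0, 98.0, 229.0] [554.2 116.2] 67.2 57.1 23.6
p0.16 [483.0, 144.0, 157.0, 214.0] hsv [83.0, 6.0, 179.0] [525.3 314. ] -15.5 189.7 124.6
```

```bash
python3 -m handwheel '[{"dx":0,"dy":0,"dz":6,"wx":0,"wy":0,"wz":0,"claw":85},{"dx":0,"dy":0,"dz":5,"wx":0,"wy":0,"wz":0,"claw":85},{"dx":0,"dy":0,"dz":3.2,"wx":0,"wy":0,"wz":-0.01,"claw":85},{"dx":0,"dy":0,"dz":2.2,"wx":0,"wy":0,"wz":-0.01,"claw":85},{"dx":0,"dy":0,"dz":0,"wx":0,"wy":0,"wz":0,"claw":30},{"dx":0,"dy":0,"dz":0,"wx":0,"wy":0,"wz":0,"claw":30},{"dx":0,"dy":0,"dz":0,"wx":0,"wy":0,"wz":0,"claw":30},{"dx":0,"dy":0,"dz":0,"wx":0,"wy":0,"wz":0,"claw":30}]'
python3 -m handwheel '[{"dx":0,"dy":0,"dz":-5,"wx":0,"wy":0,"wz":0,"claw":30},{"dx":0,"dy":0,"dz":-5,"wx":0,"wy":0,"wz":-0.126,"claw":30},{"dx":0,"dy":0,"dz":-5,"wx":0,"wy":0,"wz":-0.126,"claw":30},{"dx":-5.08,"dy":-0.14,"dz":0,"wx":0,"wy":0,"wz":0,"claw":30},{"dx":-5.08,"dy":-0.14,"dz":0,"wx":0,"wy":0,"wz":0,"claw":30},{"dx":-5.08,"dy":-0.14,"dz":0,"wx":0,"wy":0,"wz":0,"claw":30},{"dx":-5.08,"dy":-0.14,"dz":0,"wx":0,"wy":0,"wz":0,"claw":30},{"dx":-5.08,"dy":-0.14,"dz":0,"wx":0,"wy":0,"wz":0,"claw":30}]'
python3 -m handwheel '[{"dx":0,"dy":0,"dz":0,"wx":0,"wy":0,"wz":0,"claw":30},{"dx":0,"dy":0,"dz":0,"wx":0,"wy":0,"wz":0,"claw":30}]'
python3 - <<'E'
from h import *
show(); go(.6452,.0954,.029,167.7)
E
```

```text
clock: 15.98
position: [0.4001, 0.1561, 0.0049]
tool_rot: [3.141, 0.001, 2.672]
force: [-0.1, 0.7, -0.2]
grip_width: 0.0514
finger_force: 32.7
clock: 16.98
position: [0.6476, 0.0936, 0.1546]
tool_rot: [3.142, 0.0, 2.924]
force: [0.8, -0.1, -0.3]
grip_width: 0.051
finger_force: 32.8
clock: 17.23
position: [0.6456, 0.0947, 0.1543]
tool_rot: [3.141, -0.001, 2.924]
force: [-1.7, 0.4, -0.3]
grip_width: 0.0513
finger_force: 32.8
17.23 [645.6  94.7 154.3] [180.   -0.  167.6] q [ 0.26  0.77 -0.8   1.56  0.61  1.08  0.65] F [-1.7  0.4 -0.3] grip 51.3 32.8
dx 0.05 dy 0.06 dz 12.53 cm wz -0.003 | yaw now 167.6
```

```bash
python3 -m handwheel '[{"dx":0,"dy":0,"dz":5,"wx":0,"wy":0,"wz":0,"claw":30},{"dx":0,"dy":0,"dz":4,"wx":0,"wy":0,"wz":0,"claw":30},{"dx":0,"dy":0,"dz":2,"wx":0,"wy":0,"wz":0,"claw":30},{"dx":0,"dy":0,"dz":1.6,"wx":0,"wy":0,"wz":0,"claw":30},{"dx":0,"dy":0,"dz":0,"wx":0,"wy":0,"wz":0,"claw":30},{"dx":0,"dy":0,"dz":0,"wx":0,"wy":0,"wz":0,"claw":72},{"dx":0,"dy":0,"dz":0,"wx":0,"wy":0,"wz":0,"claw":72},{"dx":0,"dy":0,"dz":0,"wx":0,"wy":0,"wz":0,"claw":72}]'
python3 -m handwheel '[{"dx":0,"dy":0,"dz":-5,"wx":0,"wy":0,"wz":0,"claw":72},{"dx":0,"dy":0,"dz":-5,"wx":0,"wy":0,"wz":0,"claw":72},{"dx":0,"dy":0,"dz":-4,"wx":0,"wy":0,"wz":0,"claw":72},{"dx":5.07,"dy":-2.18,"dz":0,"wx":0,"wy":0,"wz":0,"claw":80},{"dx":5.07,"dy":-2.18,"dz":0,"wx":0,"wy":0,"wz":0,"claw":80},{"dx":5.07,"dy":-2.18,"dz":0,"wx":0,"wy":0,"wz":0,"claw":80},{"dx":5.07,"dy":-2.18,"dz":0,"wx":0,"wy":0,"wz":-0.143,"claw":80},{"dx":0,"dy":0,"dz":0,"wx":0,"wy":0,"wz":-0.143,"claw":80}]'
python3 -m handwheel '[{"dx":0,"dy":0,"dz":0,"wx":0,"wy":0,"wz":0,"claw":80}]' >/dev/null
python3 - <<'E'
from h import *
f=grab("wrist","w6.png");show(); kr(f); kraft(f)
E
```

```text
clock: 18.23
position: [0.6464, 0.0945, 0.0289]
tool_rot: [3.141, 0.001, 2.924]
force: [-0.3, -1.3, 0.4]
grip_width: 0.0613
finger_force: 0.0
clock: 19.23
position: [0.4263, 0.0517, 0.1686]
tool_rot: [-3.138, -0.001, -3.068]
force: [1.6, -0.0, -0.2]
grip_width: 0.0683
finger_force: 0.0
19.4 [429.8  53.1 168.6] [ 180.     0.  -176.3] q [ 0.53  0.47 -1.01  2.11  0.54  0.84  0.83] F [ 0.2 -1.2  0.5] grip 68.2 0.0
[37, 158, 83, 38, 2734] [ 407.1 -135.9] -88.8 61.7 27.5 grasp yaw 1.199997
[285, 200, 67, 40, 2305] [428.5  51.6] -81.4 51.7 29.4 grasp yaw 8.599998
[358, 344, 64, 41, 1614] [554.4 123.3] 76.7 61.1 27.4 grasp yaw 166.7
p0.91 [439.0, 15.0, 86.0, 84.0] hsv [10.0, 53.0, 52.0] [302.2 160.1] -42.7 57.7 29.0
p0.61 [354.0, 343.0, 65.0, 38.0] hsv [16.0, 97.0, 231.0] [553.7 122.6] 76.0 61.1 26.8
```

```bash
python3 -m handwheel '[{"dx":0.14,"dy":-0.14,"dz":6,"wx":0,"wy":0,"wz":-0.085,"claw":85},{"dx":0,"dy":0,"dz":5,"wx":0,"wy":0,"wz":0,"claw":85},{"dx":0,"dy":0,"dz":3.3,"wx":0,"wy":0,"wz":0,"claw":85},{"dx":0,"dy":0,"dz":2.2,"wx":0,"wy":0,"wz":0,"claw":85},{"dx":0,"dy":0,"dz":0,"wx":0,"wy":0,"wz":0,"claw":30},{"dx":0,"dy":0,"dz":0,"wx":0,"wy":0,"wz":0,"claw":30},{"dx":0,"dy":0,"dz":0,"wx":0,"wy":0,"wz":0,"claw":30},{"dx":0,"dy":0,"dz":0,"wx":0,"wy":0,"wz":0,"claw":30}]'
python3 -m handwheel '[{"dx":0,"dy":0,"dz":-6,"wx":0,"wy":0,"wz":0,"claw":30},{"dx":0,"dy":0,"dz":-6,"wx":0,"wy":0,"wz":0,"claw":30},{"dx":0,"dy":0,"dz":-5,"wx":0,"wy":0,"wz":0,"claw":30},{"dx":-3.53,"dy":-3.6,"dz":-2.5,"wx":0,"wy":0,"wz":0,"claw":30},{"dx":-3.53,"dy":-3.6,"dz":-2.5,"wx":0,"wy":0,"wz":0,"claw":30},{"dx":-3.53,"dy":-3.6,"dz":0,"wx":0,"wy":0,"wz":0,"claw":30},{"dx":-3.53,"dy":-3.6,"dz":0,"wx":0,"wy":0,"wz":0,"claw":30},{"dx":-3.53,"dy":-3.6,"dz":0,"wx":0,"wy":0,"wz":0,"claw":30}]'
python3 -m handwheel '[{"dx":0,"dy":0,"dz":0,"wx":0,"wy":0,"wz":0.115,"claw":30},{"dx":0,"dy":0,"dz":0,"wx":0,"wy":0,"wz":0.114,"claw":30},{"dx":0,"dy":0,"dz":0,"wx":0,"wy":0,"wz":0,"claw":30},{"dx":0,"dy":0,"dz":0,"wx":0,"wy":0,"wz":0,"claw":30}]'
python3 - <<'E'
from h import *
show(); f=grab("wrist","w7.png")
for d in optics.masks_of("tote_a","wrist"): print(d["p"],d["rect"],rect(f,d["region"],.056))
kr(f)
E
```

```text
clock: 20.45
position: [0.4284, 0.0515, 0.0039]
tool_rot: [-3.141, 0.001, -2.989]
force: [-0.1, 0.7, 0.0]
grip_width: 0.0512
finger_force: 32.3
clock: 21.45
position: [0.6309, -0.1007, 0.2236]
tool_rot: [-3.141, 0.0, -2.989]
force: [0.7, 0.1, 0.4]
grip_width: 0.051
finger_force: 32.4
clock: 21.95
position: [0.6298, -0.0993, 0.2235]
tool_rot: [-3.141, 0.0, 3.069]
force: [0.5, 0.2, 0.1]
grip_width: 0.0514
finger_force: 32.4
21.95 [629.8 -99.3 223.5] [-180.     0.   175.8] q [ 0.61  0.69 -0.88  1.54  0.56  1.18  1.12] F [0.5 0.2 0.1] grip 51.4 32.4
0.87 [450.9, 28.2, 188.1, 235.7] (array([593.6,  96.3], dtype=float32), np.float32(-12.9), np.float32(173.6), np.float32(145.2))
0.71 [230.0, 88.2, 159.7, 191.4] (array([ 609. , -106.4], dtype=float32), np.float32(-4.4), np.float32(161.8), np.float32(125.0))
0.71 [1.4, 0.0, 148.4, 231.7] (array([ 548.7, -289.2], dtype=float32), np.float32(-16.8), np.float32(190.2), np.float32(118.7))
```

View pics/w7.png

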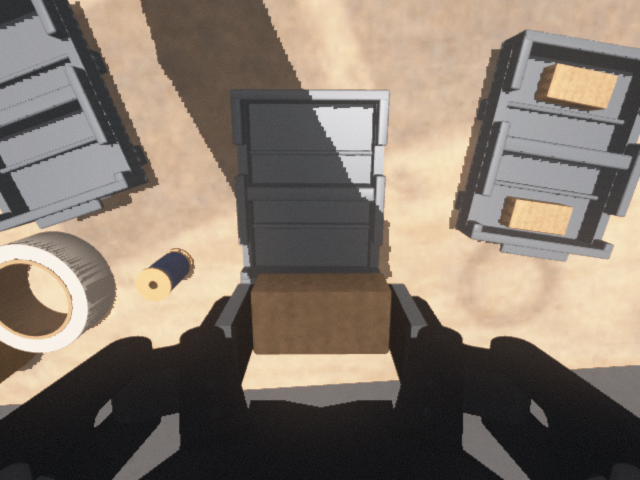

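Run:
```python
from h import *
f=grab("wrist")
c=p2w(f,(311,192),.054)[0]; P=p2w(f,[(232,91),(388,92)],.058); d=P[1]-P[0]; th=np.arctan2(d[1],d[0])-np.pi/2; m=P.mean(0)[:2]
u=np.array([np.cos(th),np.sin(th)])
print("T2 bar",c.round(4),"theta",np.degrees(th),"w",np.hypot(*d[:2]),"from near",(m+.082*u).round(4))
c=(c[:2]+m+.082*u)/2; print(c)
for s in(-1,1): print(s,c+s*.0545*u); go(*(c+s*.0545*u),.028,180+np.degrees(th))
```

```text
T2 bar [ 0.6088 -0.1051  0.054 ] theta -4.547301613718533 w 0.12056370712290142 from near [ 0.6123 -0.1059]
[ 0.61051509 -0.10549358]
-1 [ 0.55618664 -0.10117271]
dx 7.33 dy -0.73 dz 19.54 cm wz 0.005 | yaw now 175.7
1 [ 0.66484353 -0.10981446]
dx -3.57 dy -0.78 dz 19.54 cm wz 0.005 | yaw now 175.7
```

```bash
python3 -m handwheel '[{"dx":-3.55,"dy":-0.75,"dz":3,"wx":0,"wy":0,"wz":0,"claw":30},{"dx":0,"dy":0,"dz":6,"wx":0,"wy":0,"wz":0,"claw":30},{"dx":0,"dy":0,"dz":5,"wx":0,"wy":0,"wz":0,"claw":30},{"dx":0,"dy":0,"dz":2.5,"wx":0,"wy":0,"wz":0,"claw":30},{"dx":0,"dy":0,"dz":1.5,"wx":0,"wy":0,"wz":0,"claw":30},{"dx":0,"dy":0,"dz":1.5,"wx":0,"wy":0,"wz":0,"claw":30},{"dx":0,"dy":0,"dz":0,"wx":0,"wy":0,"wz":0,"claw":30},{"dx":0,"dy":0,"dz":0,"wx":0,"wy":0,"wz":0,"claw":72}]'
python3 -m handwheel '[{"dx":0,"dy":0,"dz":0,"wx":0,"wy":0,"wz":0,"claw":72},{"dx":0,"dy":0,"dz":0,"wx":0,"wy":0,"wz":0,"claw":72},{"dx":0,"dy":0,"dz":-4,"wx":0,"wy":0,"wz":0,"claw":72},{"dx":0,"dy":0,"dz":-5,"wx":0,"wy":0,"wz":0,"claw":72},{"dx":0,"dy":0,"dz":-5,"wx":0,"wy":0,"wz":0,"claw":72},{"dx":5.16,"dy":-1,"dz":0,"wx":0,"wy":0,"wz":0,"claw":80},{"dx":5.16,"dy":-1,"dz":0,"wx":0,"wy":0,"wz":0,"claw":80},{"dx":5.16,"dy":-1,"dz":0,"wx":0,"wy":0,"wz":0,"claw":80}]'
python3 -m handwheel '[{"dx":5.16,"dy":-1,"dz":0,"wx":0,"wy":0,"wz":0,"claw":80},{"dx":5.16,"dy":-1,"dz":0,"wx":0,"wy":0,"wz":0,"claw":80},{"dx":0,"dy":0,"dz":0,"wx":0,"wy":0,"wz":0,"claw":80},{"dx":0,"dy":0,"dz":0,"wx":0,"wy":0,"wz":0,"claw":80}]' >/dev/null
python3 - <<'E'
from h import *
f=grab("wrist","w8.png");show(); kr(f)
E
```

```text
clock: 23.1
position: [0.6654, -0.1095, 0.0294]
tool_rot: [-3.142, 0.001, 3.066]
force: [0.2, 0.9, -0.4]
grip_width: 0.0611
finger_force: 0.0
clock: 24.1
position: [0.5064, -0.1278, 0.1685]
tool_rot: [-3.141, 0.0, 3.066]
force: [0.6, -0.6, 0.1]
grip_width: 0.0683
finger_force: 0.0
24.65 [ 404.8 -139.7  168.6] [1.800e+02 1.000e-01 1.757e+02] q [ 0.97  0.45 -0.97  2.12  0.52  0.82  1.17] F [0.3 0.3 0.2] grip 68.6 0.0
[285, 203, 67, 41, 2317] [ 406.4 -141. ] -88.9 52.3 29.6 grasp yaw 1.0999985
[600, 345, 40, 33, 1023] [550.8 118.3] 75.8 41.6 27.6 grasp yaw 165.8
```

```bash
python3 -m handwheel '[{"dx":-0.1,"dy":-0.13,"dz":6,"wx":0,"wy":0,"wz":-0.094,"claw":85},{"dx":0,"dy":0,"dz":5,"wx":0,"wy":0,"wz":0,"claw":85},{"dx":0,"dy":0,"dz":3.3,"wx":0,"wy":0,"wz":0,"claw":85},{"dx":0,"dy":0,"dz":2.2,"wx":0,"wy":0,"wz":0,"claw":85},{"dx":0,"dy":0,"dz":0,"wx":0,"wy":0,"wz":0,"claw":30},{"dx":0,"dy":0,"dz":0,"wx":0,"wy":0,"wz":0,"claw":30},{"dx":0,"dy":0,"dz":0,"wx":0,"wy":0,"wz":0,"claw":30},{"dx":0,"dy":0,"dz":0,"wx":0,"wy":0,"wz":0,"claw":30}]'
python3 -m handwheel '[{"dx":0,"dy":0,"dz":-6,"wx":0,"wy":0,"wz":0,"claw":30},{"dx":0,"dy":0,"dz":-6,"wx":0,"wy":0,"wz":0,"claw":30},{"dx":-5.02,"dy":1.25,"dz":-2,"wx":0,"wy":0,"wz":0,"claw":30},{"dx":-5.02,"dy":1.25,"dz":0,"wx":0,"wy":0,"wz":0,"claw":30},{"dx":-5.02,"dy":1.25,"dz":0,"wx":0,"wy":0,"wz":0,"claw":30},{"dx":0,"dy":0,"dz":0,"wx":0,"wy":0,"wz":0.098,"claw":30},{"dx":0,"dy":0,"dz":0,"wx":0,"wy":0,"wz":0,"claw":30},{"dx":0,"dy":0,"dz":0,"wx":0,"wy":0,"wz":0,"claw":30}]'
python3 - <<'E'
from h import *
show(); go(.5562,-.1012,.029,175.5)
E
```

```text
clock: 25.65
position: [0.405, -0.1415, 0.0038]
tool_rot: [-3.141, 0.001, -3.124]
force: [0.2, -0.2, -0.4]
grip_width: 0.0513
finger_force: 32.8
clock: 26.65
position: [0.5541, -0.1013, 0.1435]
tool_rot: [-3.141, -0.0, 3.064]
force: [-0.2, -0.9, -0.1]
grip_width: 0.0512
finger_force: 32.8
26.65 [ 554.1 -101.3  143.5] [-180.    -0.   175.5] q [ 0.66  0.67 -0.85  1.81  0.61  0.94  1.03] F [-0.2 -0.9 -0.1] grip 51.2 32.8
dx -0.21 dy 0.03 dz 11.45 cm wz 0.001 | yaw now 175.5
```

```bash
python3 -m handwheel '[{"dx":-0.2,"dy":0,"dz":5,"wx":0,"wy":0,"wz":0,"claw":30},{"dx":0,"dy":0,"dz":3,"wx":0,"wy":0,"wz":0,"claw":30},{"dx":0,"dy":0,"dz":2,"wx":0,"wy":0,"wz":0,"claw":30},{"dx":0,"dy":0,"dz":1.5,"wx":0,"wy":0,"wz":0,"claw":30},{"dx":0,"dy":0,"dz":0,"wx":0,"wy":0,"wz":0,"claw":30},{"dx":0,"dy":0,"dz":0,"wx":0,"wy":0,"wz":0,"claw":72},{"dx":0,"dy":0,"dz":0,"wx":0,"wy":0,"wz":0,"claw":72},{"dx":0,"dy":0,"dz":0,"wx":0,"wy":0,"wz":0,"claw":72}]'
python3 -m handwheel '[{"dx":0,"dy":0,"dz":-5,"wx":0,"wy":0,"wz":0,"claw":72},{"dx":0,"dy":0,"dz":-6,"wx":0,"wy":0,"wz":0,"claw":72},{"dx":0,"dy":0,"dz":-6,"wx":0,"wy":0,"wz":0,"claw":36},{"dx":-5.4,"dy":0,"dz":-3,"wx":0,"wy":0,"wz":0.17,"claw":36},{"dx":0,"dy":0,"dz":0,"wx":0,"wy":0,"wz":0.175,"claw":36},{"dx":0,"dy":0,"dz":0,"wx":0,"wy":0,"wz":0.175,"claw":36},{"dx":0,"dy":0,"dz":0,"wx":0,"wy":0,"wz":0.175,"claw":36},{"dx":0,"dy":0,"dz":0,"wx":0,"wy":0,"wz":0.175,"claw":36}]' >/dev/null
python3 -m handwheel '[{"dx":0,"dy":0,"dz":0,"wx":0,"wy":0,"wz":0.175,"claw":36},{"dx":0,"dy":0,"dz":0,"wx":0,"wy":0,"wz":0.175,"claw":36},{"dx":0,"dy":0,"dz":0,"wx":0,"wy":0,"wz":0.175,"claw":36},{"dx":0,"dy":0,"dz":0,"wx":0,"wy":0,"wz":0.175,"claw":36},{"dx":0,"dy":0,"dz":0,"wx":0,"wy":0,"wz":0,"claw":36},{"dx":0,"dy":0,"dz":0,"wx":0,"wy":0,"wz":0,"claw":36}]'
python3 - <<'E'
from h import *
show(); f=grab("wrist","w9.png"); g=grab("top","top1.png")
print("top boxes"); kr(g); go(.6105,-.1055,.1,85.5)
for d in optics.masks_of("tote_a","wrist"): print(d["p"],d["rect"],rect(f,d["region"],.056))
a=cv2.resize(g["frame"][150:350,150:470],(800,500),interpolation=cv2.INTER_CUBIC); cv2.imwrite("pics/top1c.png",a)
E
```

```text
clock: 27.65
position: [0.5567, -0.1012, 0.0288]
tool_rot: [-3.141, 0.001, 3.062]
force: [-0.0, 0.3, 0.3]
grip_width: 0.0614
finger_force: 0.0
clock: 29.4
position: [0.6103, -0.1052, 0.2284]
tool_rot: [3.142, -0.0, 1.496]
force: [-0.1, -0.5, 0.8]
grip_width: 0.0305
finger_force: 0.0
29.4 [ 610.3 -105.2  228.4] [180.   -0.   85.7] q [ 0.42  0.56 -0.52  1.6   0.3   1.07 -0.25] F [-0.1 -0.5  0.8] grip 30.5 0.0
top boxes
dx -0.01 dy 0.02 dz 12.83 cm wz 0.002 | yaw now 85.6
0.68 [150.8, 0.6, 236.0, 52.4] (array([579.9,  44.8], dtype=float32), np.float32(-4.2), np.float32(165.2), np.float32(35.4))
0.65 [173.1, 346.5, 165.9, 103.7] (array([ 583.1, -262.4], dtype=float32), np.float32(-13.3), np.float32(72.8), np.float32(61.5))
0.6 [221.2, 139.7, 205.1, 146.6] (array([ 613.6, -106.3], dtype=float32), np.float32(-3.9), np.float32(172.9), np.float32(126.0))
```

View pics/w9.png

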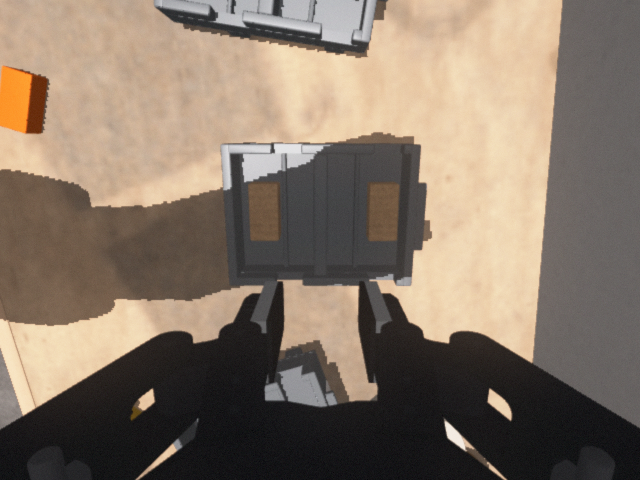

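View pics/top1c.png

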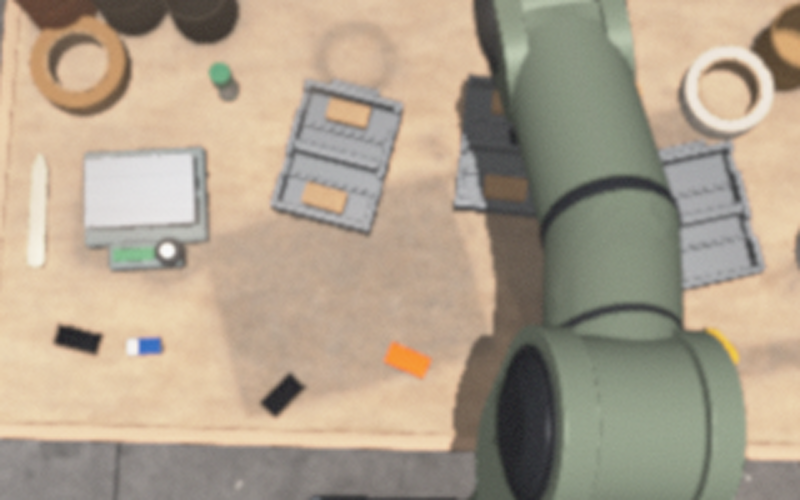

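Run:
```python
from h import *
f=grab("wrist"); s=monitor.observe()
m=quad(f,[(222,145),(420,145),(412,284),(230,283)],.058)
P=p2w(f,[(321,150),(321,276)],.054); print("bar ends",P.round(4), P.mean(0).round(4))
print(w2p(f,[[.6105,-.1055,.054]]))
```

```text
centre mm [ 611.1 -105.7] side1 -4.5 162.2 side2 85.7 120.7
bar ends [[ 0.6154 -0.0496  0.054 ]
 [ 0.607  -0.1602  0.054 ]] [ 0.6112 -0.1049  0.054 ]
[[320.28060089 216.56249721]]
```

```bash
python3 -m handwheel '[{"dx":0,"dy":0,"dz":6,"wx":0,"wy":0,"wz":0,"claw":36},{"dx":0,"dy":0,"dz":5,"wx":0,"wy":0,"wz":0,"claw":36},{"dx":0,"dy":0,"dz":4,"wx":0,"wy":0,"wz":0,"claw":36},{"dx":0,"dy":0,"dz":3,"wx":0,"wy":0,"wz":0,"claw":36},{"dx":0,"dy":0,"dz":2,"wx":0,"wy":0,"wz":0,"claw":36},{"dx":0,"dy":0,"dz":0,"wx":0,"wy":0,"wz":0,"claw":36}]' 60
python3 -m handwheel '[{"dx":0,"dy":0,"dz":0,"wx":0,"wy":0,"wz":0,"claw":0},{"dx":0,"dy":0,"dz":0,"wx":0,"wy":0,"wz":0,"claw":0},{"dx":0,"dy":0,"dz":0,"wx":0,"wy":0,"wz":0,"claw":0},{"dx":0,"dy":0,"dz":-2,"wx":0,"wy":0,"wz":0,"claw":0},{"dx":0,"dy":0,"dz":-3,"wx":0,"wy":0,"wz":0,"claw":0},{"dx":0,"dy":0,"dz":-4,"wx":0,"wy":0,"wz":0,"claw":0},{"dx":0,"dy":0,"dz":-4,"wx":0,"wy":0,"wz":0,"claw":0},{"dx":0,"dy":0,"dz":-2,"wx":0,"wy":0,"wz":0,"claw":0}]'
python3 - <<'E'
from h import *
show(); go(.537,.340,.2,184.4)
E
```

```text
clock: 30.35
position: [0.6098, -0.1052, 0.0274]
tool_rot: [-3.14, -0.0, 1.492]
force: [-0.3, -0.2, 0.2]
grip_width: 0.0309
finger_force: 0.0
clock: 31.35
position: [0.6109, -0.1054, 0.1815]
tool_rot: [3.139, 0.0, 1.492]
force: [-0.0, -0.1, -3.7]
grip_width: 0.0106
finger_force: 58.7
31.35 [ 610.9 -105.4  181.5] [179.8   0.   85.5] q [ 0.41  0.61 -0.5   1.65  0.34  0.97 -0.29] F [-0.  -0.1 -3.7] grip 10.6 58.7
dx 43.82 dy -10.88 dz -1.85 cm wz -1.727 | yaw now 85.5
```

```bash
python3 -m handwheel '[{"dx":3,"dy":-0.7,"dz":0,"wx":0,"wy":0,"wz":0,"claw":0},{"dx":5.8,"dy":-1.5,"dz":0,"wx":0,"wy":0,"wz":0,"claw":0},{"dx":6,"dy":-1.5,"dz":0,"wx":0,"wy":0,"wz":0,"claw":0},{"dx":6,"dy":-1.5,"dz":0,"wx":0,"wy":0,"wz":0,"claw":0},{"dx":6,"dy":-1.5,"dz":0,"wx":0,"wy":0,"wz":0,"claw":0},{"dx":6,"dy":-1.5,"dz":0,"wx":0,"wy":0,"wz":0,"claw":0},{"dx":6,"dy":-1.5,"dz":0,"wx":0,"wy":0,"wz":0,"claw":0},{"dx":5,"dy":-1.2,"dz":0,"wx":0,"wy":0,"wz":0,"claw":0}]' > /dev/null
python3 -m handwheel '[{"dx":0,"dy":0,"dz":0,"wx":0,"wy":0,"wz":-0.144,"claw":0},{"dx":0,"dy":0,"dz":0,"wx":0,"wy":0,"wz":-0.144,"claw":0},{"dx":0,"dy":0,"dz":0,"wx":0,"wy":0,"wz":-0.144,"claw":0},{"dx":0,"dy":0,"dz":0,"wx":0,"wy":0,"wz":-0.144,"claw":0},{"dx":0,"dy":0,"dz":0,"wx":0,"wy":0,"wz":-0.144,"claw":0},{"dx":0,"dy":0,"dz":0,"wx":0,"wy":0,"wz":-0.144,"claw":0},{"dx":0,"dy":0,"dz":0,"wx":0,"wy":0,"wz":-0.144,"claw":0},{"dx":0,"dy":0,"dz":0,"wx":0,"wy":0,"wz":-0.144,"claw":0}]' >/dev/null
python3 -m handwheel '[{"dx":0,"dy":0,"dz":0,"wx":0,"wy":0,"wz":-0.144,"claw":0},{"dx":0,"dy":0,"dz":0,"wx":0,"wy":0,"wz":-0.144,"claw":0},{"dx":0,"dy":0,"dz":0,"wx":0,"wy":0,"wz":-0.144,"claw":0},{"dx":0,"dy":0,"dz":0,"wx":0,"wy":0,"wz":-0.144,"claw":0},{"dx":0,"dy":0,"dz":0,"wx":0,"wy":0,"wz":0,"claw":0},{"dx":0,"dy":0,"dz":0,"wx":0,"wy":0,"wz":0,"claw":0}]'
python3 - <<'E'
from h import *
show(); go(.537,.340,.089,184.4); g=grab("top","top2.png")
a=cv2.resize(g["frame"][150:350,150:390],(720,600),interpolation=cv2.INTER_CUBIC); cv2.imwrite("pics/top2c.png",a)
E
```

```text
clock: 34.1
position: [0.5361, 0.3397, 0.1782]
tool_rot: [-3.141, -0.0, -3.067]
force: [-0.2, -0.2, -2.4]
grip_width: 0.0109
finger_force: 58.9
34.1 [536.1 339.7 178.2] [-180.    -0.  -175.7] q [-0.08  0.76 -0.93  1.59  0.65  1.13  0.47] F [-0.2 -0.2 -2.4] grip 10.9 58.9
dx -0.09 dy 0.02 dz 8.92 cm wz -6.285 | yaw now -175.7
```

View pics/top2c.png

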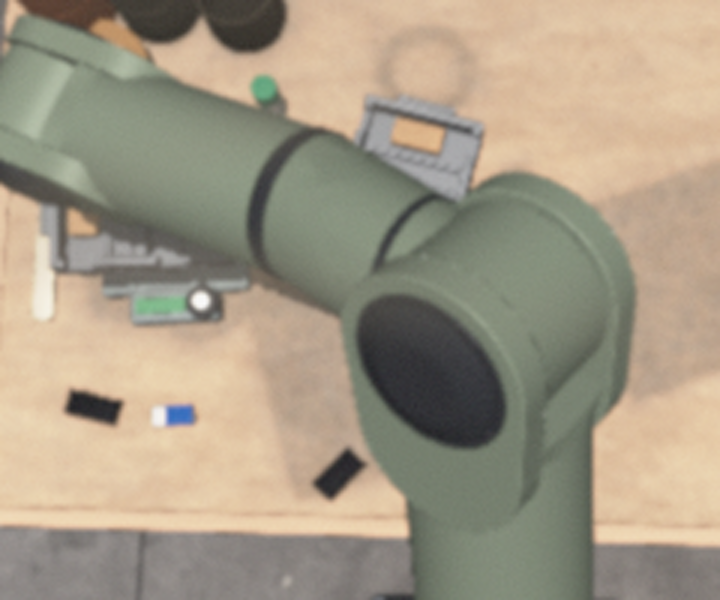

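```bash
python3 -m handwheel '[{"dx":0,"dy":0,"dz":3,"wx":0,"wy":0,"wz":0,"claw":0},{"dx":0,"dy":0,"dz":3,"wx":0,"wy":0,"wz":0,"claw":0},{"dx":0,"dy":0,"dz":1.5,"wx":0,"wy":0,"wz":0,"claw":0},{"dx":0,"dy":0,"dz":1,"wx":0,"wy":0,"wz":0,"claw":0},{"dx":0,"dy":0,"dz":0.4,"wx":0,"wy":0,"wz":0,"claw":0},{"dx":0,"dy":0,"dz":0,"wx":0,"wy":0,"wz":0,"claw":0},{"dx":0,"dy":0,"dz":0,"wx":0,"wy":0,"wz":0,"claw":0}]'
python3 -m handwheel '[{"dx":0,"dy":0,"dz":0.2,"wx":0,"wy":0,"wz":0,"claw":0},{"dx":0,"dy":0,"dz":0,"wx":0,"wy":0,"wz":0,"claw":0}]'
```

```text
clock: 35.02
position: [0.5365, 0.34, 0.0899]
tool_rot: [3.141, 0.001, -3.063]
force: [-0.5, 0.2, -2.7]
grip_width: 0.0108
finger_force: 59.0
clock: 35.28
position: [0.5365, 0.3401, 0.0896]
tool_rot: [-3.141, 0.002, -3.064]
force: [-8.3, -8.8, 29.8]
grip_width: 0.0105
finger_force: 63.7
```

```bash
python3 -m handwheel '[{"dx":0,"dy":0,"dz":-0.15,"wx":0,"wy":0,"wz":0,"claw":0},{"dx":0,"dy":0,"dz":0,"wx":0,"wy":0,"wz":0,"claw":34},{"dx":0,"dy":0,"dz":0,"wx":0,"wy":0,"wz":0,"claw":34},{"dx":0,"dy":0,"dz":0,"wx":0,"wy":0,"wz":0,"claw":34},{"dx":0,"dy":0,"dz":-4,"wx":0,"wy":0,"wz":0,"claw":34},{"dx":0,"dy":0,"dz":-5,"wx":0,"wy":0,"wz":0,"claw":34},{"dx":-3,"dy":0,"dz":-5,"wx":0,"wy":0,"wz":0,"claw":34},{"dx":-3,"dy":0,"dz":-5,"wx":0,"wy":0,"wz":0,"claw":34}]' >/dev/null
python3 -m handwheel '[{"dx":0,"dy":0,"dz":0,"wx":0,"wy":0,"wz":0,"claw":34},{"dx":0,"dy":0,"dz":0,"wx":0,"wy":0,"wz":0,"claw":34},{"dx":0,"dy":0,"dz":0,"wx":0,"wy":0,"wz":0,"claw":34}]'
python3 - <<'E'
from h import *
show(); f=grab("wrist","w10.png")
for d in optics.masks_of("tote_a","wrist"): print(d["p"],d["rect"],rect(f,d["region"],.116))
E
```

```text
clock: 36.65
position: [0.5953, 0.3443, 0.2777]
tool_rot: [-3.141, -0.001, -3.063]
force: [-0.4, 0.1, 0.4]
grip_width: 0.0291
finger_force: 0.0
36.65 [595.3 344.3 277.7] [-1.799e+02 -1.000e-01 -1.755e+02] q [-0.09  0.74 -0.95  1.32  0.59  1.37  0.62] F [-0.4  0.1  0.4] grip 29.1 0.0
0.93 [210.1, 61.4, 225.6, 161.3] (array([537.9, 344.1], dtype=float32), np.float32(-85.4), np.float32(172.5), np.float32(124.5))
0.75 [2.2, 76.6, 166.5, 199.5] (array([585.1, 150.9], dtype=float32), np.float32(-13.0), np.float32(145.3), np.float32(120.8))
0.58 [278.9, 52.3, 23.2, 15.5] (array([477.3, 312.5], dtype=float32), np.float32(-85.4), np.float32(13.6), np.float32(8.3))
```

View pics/w10.png

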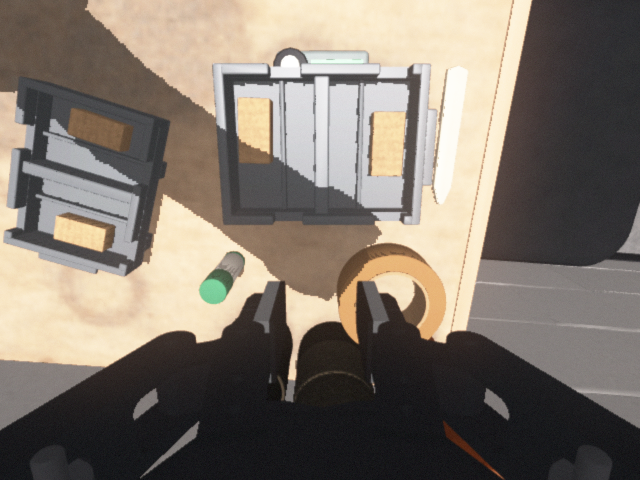

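Run:
```python
from h import *
f=grab("wrist")
quad(f,[(214,65),(431,66),(421,223),(223,222)],.118)
print(p2w(f,[(321,75),(321,213)],.114).mean(0).round(4))
s=monitor.observe();th=np.radians(167.6+90); print(np.degrees(th))
```

```text
centre mm [538.9 341.8] side1 94.3 163.3 side2 -175.6 120.1
[0.5383 0.3408 0.114 ]
257.6
```

```bash
python3 -m handwheel '[{"dx":0.6,"dy":-5.9,"dz":0,"wx":0,"wy":0,"wz":0,"claw":34},{"dx":0.5,"dy":-5.9,"dz":0,"wx":0,"wy":0,"wz":0,"claw":34},{"dx":0.5,"dy":-5.9,"dz":0,"wx":0,"wy":0,"wz":0,"claw":34},{"dx":0.5,"dy":-5.9,"dz":2,"wx":0,"wy":0,"wz":0,"claw":34},{"dx":0,"dy":0,"dz":3,"wx":0,"wy":0,"wz":-0.16,"claw":34},{"dx":0,"dy":0,"dz":0,"wx":0,"wy":0,"wz":-0.16,"claw":34},{"dx":0,"dy":0,"dz":0,"wx":0,"wy":0,"wz":-0.16,"claw":34},{"dx":0,"dy":0,"dz":0,"wx":0,"wy":0,"wz":-0.16,"claw":34}]' >/dev/null
python3 -m handwheel '[{"dx":0,"dy":0,"dz":0,"wx":0,"wy":0,"wz":-0.16,"claw":34},{"dx":0,"dy":0,"dz":0,"wx":0,"wy":0,"wz":-0.16,"claw":34},{"dx":0,"dy":0,"dz":0,"wx":0,"wy":0,"wz":-0.16,"claw":34},{"dx":0,"dy":0,"dz":0,"wx":0,"wy":0,"wz":-0.158,"claw":34},{"dx":0,"dy":0,"dz":0,"wx":0,"wy":0,"wz":0,"claw":34},{"dx":0,"dy":0,"dz":0,"wx":0,"wy":0,"wz":0,"claw":34}]'
python3 - <<'E'
from h import *
show(); f=grab("wrist","w11.png")
for d in optics.masks_of("tote_a","wrist"): print(d["p"],d["rect"],rect(f,d["region"],.056))
E
```

```text
clock: 38.55
position: [0.5934, 0.1076, 0.2287]
tool_rot: [3.141, -0.0, -1.789]
force: [0.3, -0.1, 0.3]
grip_width: 0.0288
finger_force: 0.0
38.55 [593.4 107.6 228.7] [ 180.    -0.  -102.5] q [ 0.47  0.8  -1.26  1.62  0.78  1.31  2.01] F [ 0.3 -0.1  0.3] grip 28.8 0.0
0.95 [215.6, 138.1, 208.1, 146.2] (array([595.3, 105. ], dtype=float32), np.float32(-12.9), np.float32(172.9), np.float32(124.9))
0.6 [345.2, 380.5, 160.8, 90.2] (array([594.2, 288. ], dtype=float32), np.float32(-8.7), np.float32(27.9), np.float32(20.0))
```

View pics/w11.png

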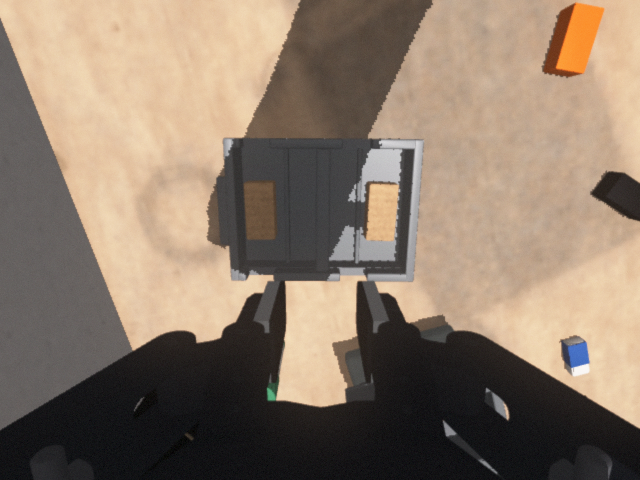

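Run:
```python
from h import *
f=grab("wrist"); s=monitor.observe()
m=quad(f,[(223,139),(423,140),(413,279),(232,280)],.058)
print(p2w(f,[(322,147),(322,272)],.054).mean(0).round(4)); go(*m,.2,257.7)
```

```text
centre mm [591.7 105.8] side1 167.6 162.3 side2 -102.5 121.4
[0.5923 0.1059 0.054 ]
dx 0.22 dy 0.14 dz 2.89 cm wz -6.285 | yaw now -102.4
```

```bash
python3 -m handwheel '[{"dx":0.29,"dy":0.12,"dz":6,"wx":0,"wy":0,"wz":0,"claw":36},{"dx":0,"dy":0,"dz":5,"wx":0,"wy":0,"wz":0,"claw":36},{"dx":0,"dy":0,"dz":4,"wx":0,"wy":0,"wz":0,"claw":36},{"dx":0,"dy":0,"dz":3,"wx":0,"wy":0,"wz":0,"claw":36},{"dx":0,"dy":0,"dz":2,"wx":0,"wy":0,"wz":0,"claw":36},{"dx":0,"dy":0,"dz":0,"wx":0,"wy":0,"wz":0,"claw":36}]' 60
python3 -m handwheel '[{"dx":0,"dy":0,"dz":0,"wx":0,"wy":0,"wz":0,"claw":0},{"dx":0,"dy":0,"dz":0,"wx":0,"wy":0,"wz":0,"claw":0},{"dx":0,"dy":0,"dz":0,"wx":0,"wy":0,"wz":0,"claw":0},{"dx":0,"dy":0,"dz":-3,"wx":0,"wy":0,"wz":0,"claw":0},{"dx":0,"dy":0,"dz":-5,"wx":0,"wy":0,"wz":0,"claw":0},{"dx":0,"dy":0,"dz":-5,"wx":0,"wy":0,"wz":0,"claw":0},{"dx":0,"dy":0,"dz":-5,"wx":0,"wy":0,"wz":0,"claw":0},{"dx":0,"dy":0,"dz":-3,"wx":0,"wy":0,"wz":0,"claw":0}]'
python3 -m handwheel '[{"dx":0,"dy":0,"dz":0,"wx":0,"wy":0,"wz":0.16,"claw":0},{"dx":0,"dy":0,"dz":0,"wx":0,"wy":0,"wz":0.16,"claw":0},{"dx":0,"dy":0,"dz":0,"wx":0,"wy":0,"wz":0.16,"claw":0},{"dx":0,"dy":0,"dz":0,"wx":0,"wy":0,"wz":0.16,"claw":0},{"dx":0,"dy":0,"dz":0,"wx":0,"wy":0,"wz":0.16,"claw":0},{"dx":0,"dy":0,"dz":0,"wx":0,"wy":0,"wz":0.16,"claw":0},{"dx":0,"dy":0,"dz":0,"wx":0,"wy":0,"wz":0.16,"claw":0},{"dx":0,"dy":0,"dz":0,"wx":0,"wy":0,"wz":0.158,"claw":0}]' > /dev/null
python3 -m handwheel '[{"dx":0,"dy":0,"dz":0,"wx":0,"wy":0,"wz":0,"claw":0},{"dx":0,"dy":0,"dz":0,"wx":0,"wy":0,"wz":0,"claw":0}]'
python3 - <<'E'
from h import *
show(); go(.5365,.3401,.18,-175.5)
E
```

```text
clock: 39.45
position: [0.5913, 0.105, 0.0281]
tool_rot: [3.14, -0.0, -1.786]
force: [0.2, -0.2, -0.2]
grip_width: 0.0309
finger_force: 0.0
clock: 40.45
position: [0.592, 0.1052, 0.2418]
tool_rot: [-3.139, 0.001, -1.785]
force: [0.5, 1.1, -2.4]
grip_width: 0.0107
finger_force: 58.9
clock: 41.7
position: [0.5917, 0.1051, 0.2391]
tool_rot: [-3.141, 0.0, -3.059]
force: [0.3, 0.1, -3.4]
grip_width: 0.0105
finger_force: 58.9
41.7 [591.7 105.1 239.1] [-180.     0.  -175.3] q [ 0.36  0.65 -0.98  1.62  0.57  1.19  0.9 ] F [ 0.3  0.1 -3.4] grip 10.5 58.9
dx 3.57 dy 23.87 dz 5.91 cm wz 0.004 | yaw now -175.3
```

```bash
python3 -m handwheel '[{"dx":0.71,"dy":4.77,"dz":0,"wx":0,"wy":0,"wz":0.004,"claw":0},{"dx":0.71,"dy":4.77,"dz":0,"wx":0,"wy":0,"wz":0,"claw":0},{"dx":0.71,"dy":4.77,"dz":0,"wx":0,"wy":0,"wz":0,"claw":0},{"dx":0.71,"dy":4.77,"dz":0,"wx":0,"wy":0,"wz":0,"claw":0},{"dx":0.73,"dy":4.79,"dz":0,"wx":0,"wy":0,"wz":0,"claw":0},{"dx":0,"dy":0,"dz":4,"wx":0,"wy":0,"wz":0,"claw":0},{"dx":0,"dy":0,"dz":3,"wx":0,"wy":0,"wz":0,"claw":0},{"dx":0,"dy":0,"dz":0,"wx":0,"wy":0,"wz":0,"claw":0}]' >/dev/null
python3 -m handwheel '[{"dx":0,"dy":0,"dz":0,"wx":0,"wy":0,"wz":0,"claw":0},{"dx":0,"dy":0,"dz":0,"wx":0,"wy":0,"wz":0,"claw":0}]'
python3 - <<'E'
from h import *
show(); go(.5365,.3401,.144,-175.5)
E
```

```text
clock: 42.95
position: [0.5387, 0.3407, 0.1702]
tool_rot: [3.141, 0.002, -3.067]
force: [0.4, 0.4, -2.7]
grip_width: 0.0108
finger_force: 59.4
42.95 [538.7 340.7 170.2] [ 1.799e+02  1.000e-01 -1.757e+02] q [-0.09  0.76 -0.92  1.59  0.66  1.12  0.47] F [ 0.4  0.4 -2.7] grip 10.8 59.4
dx 0.22 dy -0.04 dz 2.62 cm wz -0.004 | yaw now -175.7
```

```bash
python3 -m handwheel '[{"dx":0.22,"dy":-0.04,"dz":1,"wx":0,"wy":0,"wz":-0.004,"claw":0},{"dx":0,"dy":0,"dz":1,"wx":0,"wy":0,"wz":0,"claw":0},{"dx":0,"dy":0,"dz":0,"wx":0,"wy":0,"wz":0,"claw":0},{"dx":0,"dy":0,"dz":0,"wx":0,"wy":0,"wz":0,"claw":0}]'
python3 -m handwheel '[{"dx":0,"dy":0,"dz":0.4,"wx":0,"wy":0,"wz":0,"claw":0},{"dx":0,"dy":0,"dz":0,"wx":0,"wy":0,"wz":0,"claw":0}]' | sed -n '2p;4p'
python3 -m handwheel '[{"dx":0,"dy":0,"dz":0.2,"wx":0,"wy":0,"wz":0,"claw":0},{"dx":0,"dy":0,"dz":0,"wx":0,"wy":0,"wz":0,"claw":0}]' | sed -n '2p;4p'
python3 -m handwheel '[{"dx":0,"dy":0,"dz":0.1,"wx":0,"wy":0,"wz":0,"claw":0},{"dx":0,"dy":0,"dz":0,"wx":0,"wy":0,"wz":0,"claw":0}]' | sed -n '2p;4p'
```

```text
clock: 43.45
position: [0.536, 0.34, 0.1488]
tool_rot: [3.141, -0.0, -3.063]
force: [-1.2, 0.1, -1.4]
grip_width: 0.0106
finger_force: 59.4
position: [0.536, 0.3397, 0.1446]
force: [-0.8, 0.1, -2.1]
position: [0.5361, 0.34, 0.1441]
force: [-5.4, -6.2, 17.4]
position: [0.5362, 0.34, 0.144]
force: [-9.0, -9.9, 32.6]
```

```bash
python3 -m handwheel '[{"dx":0,"dy":0,"dz":-0.25,"wx":0,"wy":0,"wz":0,"claw":0},{"dx":0,"dy":0,"dz":0,"wx":0,"wy":0,"wz":0,"claw":34},{"dx":0,"dy":0,"dz":0,"wx":0,"wy":0,"wz":0,"claw":34},{"dx":0,"dy":0,"dz":0,"wx":0,"wy":0,"wz":0,"claw":34},{"dx":0,"dy":0,"dz":-4,"wx":0,"wy":0,"wz":0,"claw":34},{"dx":0,"dy":0,"dz":-5,"wx":0,"wy":0,"wz":0,"claw":34},{"dx":-2,"dy":0,"dz":-5,"wx":0,"wy":0,"wz":0,"claw":34},{"dx":-2,"dy":0,"dz":-2,"wx":0,"wy":0,"wz":0,"claw":34}]' >/dev/null
python3 -m handwheel '[{"dx":0,"dy":0,"dz":0,"wx":0,"wy":0,"wz":0,"claw":34},{"dx":0,"dy":0,"dz":0,"wx":0,"wy":0,"wz":0,"claw":34},{"dx":0,"dy":0,"dz":0,"wx":0,"wy":0,"wz":0,"claw":34}]'
python3 - <<'E'
from h import *
show(); f=grab("wrist","w12.png")
for d in optics.masks_of("tote_a","wrist"): print(d["p"],d["rect"],rect(f,d["region"],.172))
go(.524,-.332,.24,104)
E
```

```text
clock: 45.58
position: [0.5752, 0.3429, 0.3034]
tool_rot: [-3.141, -0.001, -3.063]
force: [-0.2, 0.4, 0.2]
grip_width: 0.0289
finger_force: 0.0
45.58 [575.2 342.9 303.4] [-1.800e+02 -1.000e-01 -1.755e+02] q [-0.08  0.69 -0.96  1.35  0.56  1.39  0.61] F [-0.2  0.4  0.2] grip 28.9 0.0
0.75 [194.5, 80.6, 245.1, 175.5] (array([536.7, 337.1], dtype=float32), np.float32(-85.7), np.float32(171.6), np.float32(124.7))
dx 10.45 dy -66.88 dz 6.38 cm wz -4.878 | yaw now -175.5
```

View pics/w12.png

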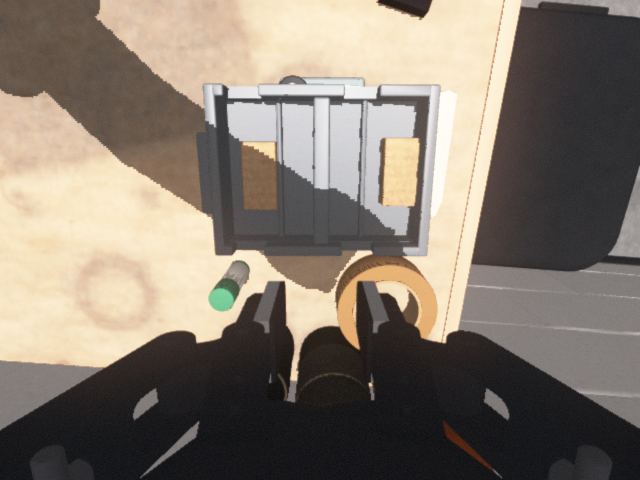

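```bash
python3 -m handwheel '[{"dx":0.95,"dy":-6.08,"dz":0,"wx":0,"wy":0,"wz":0,"claw":34},{"dx":0.95,"dy":-6.08,"dz":0,"wx":0,"wy":0,"wz":0,"claw":34},{"dx":0.95,"dy":-6.08,"dz":0,"wx":0,"wy":0,"wz":0,"claw":34},{"dx":0.95,"dy":-6.08,"dz":0,"wx":0,"wy":0,"wz":0,"claw":34},{"dx":0.95,"dy":-6.08,"dz":0,"wx":0,"wy":0,"wz":0,"claw":34},{"dx":0.95,"dy":-6.08,"dz":0,"wx":0,"wy":0,"wz":0,"claw":34},{"dx":0.95,"dy":-6.08,"dz":0,"wx":0,"wy":0,"wz":0,"claw":34},{"dx":0.95,"dy":-6.08,"dz":0,"wx":0,"wy":0,"wz":0,"claw":34}]' >/dev/null
python3 -m handwheel '[{"dx":0.95,"dy":-6.08,"dz":0,"wx":0,"wy":0,"wz":0,"claw":34},{"dx":0.95,"dy":-6.08,"dz":0,"wx":0,"wy":0,"wz":0,"claw":34},{"dx":0.95,"dy":-6.08,"dz":0,"wx":0,"wy":0,"wz":0,"claw":34},{"dx":0,"dy":0,"dz":2.5,"wx":0,"wy":0,"wz":0.175,"claw":34},{"dx":0,"dy":0,"dz":2.5,"wx":0,"wy":0,"wz":0.175,"claw":34},{"dx":0,"dy":0,"dz":2.5,"wx":0,"wy":0,"wz":0.175,"claw":34},{"dx":0,"dy":0,"dz":0,"wx":0,"wy":0,"wz":0.175,"claw":34},{"dx":0,"dy":0,"dz":0,"wx":0,"wy":0,"wz":0.175,"claw":34}]' >/dev/null
python3 -m handwheel '[{"dx":0,"dy":0,"dz":0,"wx":0,"wy":0,"wz":0.175,"claw":34},{"dx":0,"dy":0,"dz":0,"wx":0,"wy":0,"wz":0.175,"claw":34},{"dx":0,"dy":0,"dz":0,"wx":0,"wy":0,"wz":0.18,"claw":34},{"dx":0,"dy":0,"dz":0,"wx":0,"wy":0,"wz":0,"claw":34},{"dx":0,"dy":0,"dz":0,"wx":0,"wy":0,"wz":0,"claw":34},{"dx":0,"dy":0,"dz":0,"wx":0,"wy":0,"wz":0,"claw":34}]'
python3 - <<'E'
from h import *
show(); f=grab("wrist","w13.png")
for d in optics.masks_of("tote_a","wrist"): print(d["p"],d["rect"],rect(f,d["region"],.056))
E
```

```text
clock: 48.42
position: [0.524, -0.332, 0.2292]
tool_rot: [-3.142, -0.0, 1.817]
force: [0.9, -1.1, -0.8]
grip_width: 0.0293
finger_force: 0.0
48.42 [ 524.  -332.   229.2] [-180.    -0.   104.1] q [ 0.89  0.58 -0.64  1.59  0.38  1.09  0.4 ] F [ 0.9 -1.1 -0.8] grip 29.3 0.0
0.59 [227.2, 140.1, 202.4, 150.8] (array([ 532. , -333.6], dtype=float32), np.float32(14.1), np.float32(171.9), np.float32(125.4))
```

View pics/w13.png

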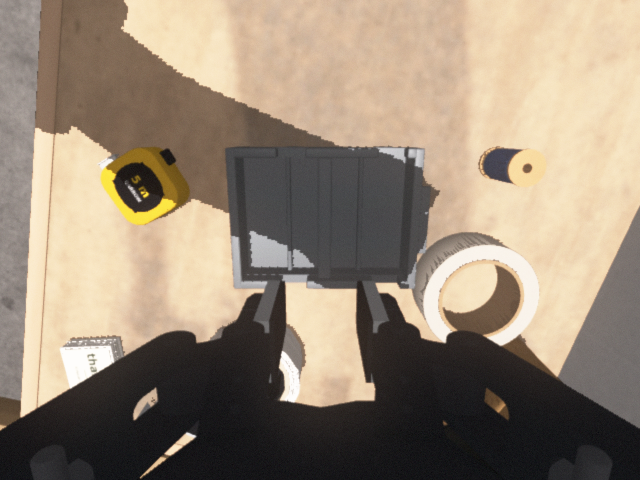

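Run:
```python
from h import *
f=grab("wrist")
m=quad(f,[(227,148),(425,149),(417,288),(234,287)],.058); go(*m,.0285,104)
print(p2w(f,[(325,154),(325,280)],.054).mean(0).round(4))
```

```text
centre mm [ 530.  -334.5] side1 13.8 163.6 side2 104.1 122.2
dx -0.39 dy 0.52 dz 20.07 cm wz 0.001 | yaw now 104.0
[ 0.5293 -0.3341  0.054 ]
```

```bash
python3 -m handwheel '[{"dx":-0.33,"dy":0.48,"dz":6,"wx":0,"wy":0,"wz":0,"claw":36},{"dx":0,"dy":0,"dz":5,"wx":0,"wy":0,"wz":0,"claw":36},{"dx":0,"dy":0,"dz":4,"wx":0,"wy":0,"wz":0,"claw":36},{"dx":0,"dy":0,"dz":3,"wx":0,"wy":0,"wz":0,"claw":36},{"dx":0,"dy":0,"dz":2.1,"wx":0,"wy":0,"wz":0,"claw":36},{"dx":0,"dy":0,"dz":0,"wx":0,"wy":0,"wz":0,"claw":36}]' 60
python3 -m handwheel '[{"dx":0,"dy":0,"dz":0,"wx":0,"wy":0,"wz":0,"claw":0},{"dx":0,"dy":0,"dz":0,"wx":0,"wy":0,"wz":0,"claw":0},{"dx":0,"dy":0,"dz":0,"wx":0,"wy":0,"wz":0,"claw":0},{"dx":0,"dy":0,"dz":-3,"wx":0,"wy":0,"wz":0,"claw":0},{"dx":0,"dy":0,"dz":-5,"wx":0,"wy":0,"wz":0,"claw":0},{"dx":0,"dy":0,"dz":-5,"wx":0,"wy":0,"wz":0,"claw":0},{"dx":0,"dy":0,"dz":-5,"wx":0,"wy":0,"wz":0,"claw":0},{"dx":0,"dy":0,"dz":-6,"wx":0,"wy":0,"wz":0,"claw":0}]'
python3 -m handwheel '[{"dx":0,"dy":0,"dz":-2,"wx":0,"wy":0,"wz":-0.175,"claw":0},{"dx":0,"dy":0,"dz":0,"wx":0,"wy":0,"wz":-0.175,"claw":0},{"dx":0,"dy":0,"dz":0,"wx":0,"wy":0,"wz":-0.175,"claw":0},{"dx":0,"dy":0,"dz":0,"wx":0,"wy":0,"wz":-0.175,"claw":0},{"dx":0,"dy":0,"dz":0,"wx":0,"wy":0,"wz":-0.175,"claw":0},{"dx":0,"dy":0,"dz":0,"wx":0,"wy":0,"wz":-0.175,"claw":0},{"dx":0,"dy":0,"dz":0,"wx":0,"wy":0,"wz":-0.175,"claw":0},{"dx":0,"dy":0,"dz":0,"wx":0,"wy":0,"wz":-0.18,"claw":0}]' > /dev/null
python3 -m handwheel '[{"dx":0,"dy":0,"dz":0,"wx":0,"wy":0,"wz":0,"claw":0},{"dx":0,"dy":0,"dz":0,"wx":0,"wy":0,"wz":0,"claw":0}]'
python3 - <<'E'
from h import *
show(); go(.5365,.3401,.26,-175.5)
E
```

```text
clock: 49.32
position: [0.5291, -0.3337, 0.0273]
tool_rot: [-3.14, -0.001, 1.815]
force: [0.3, 0.8, 0.7]
grip_width: 0.0311
finger_force: 0.0
clock: 50.32
position: [0.5289, -0.3339, 0.2702]
tool_rot: [-3.141, -0.0, 1.815]
force: [0.8, -1.3, -1.8]
grip_width: 0.011
finger_force: 58.7
clock: 51.58
position: [0.5294, -0.3341, 0.2885]
tool_rot: [-3.141, 0.0, -3.068]
force: [0.0, -1.1, -1.1]
grip_width: 0.0108
finger_force: 58.8
51.58 [ 529.4 -334.1  288.5] [-180.     0.  -175.8] q [ 1.07  0.63 -0.97  1.5   0.53  1.3   1.69] F [ 0.  -1.1 -1.1] grip 10.8 58.8
dx -5.69 dy 67.18 dz 2.85 cm wz -0.005 | yaw now -175.8
```

```bash
python3 -m handwheel '[{"dx":-0.47,"dy":4.5,"dz":0,"wx":0,"wy":0,"wz":-0.005,"claw":0},{"dx":-0.47,"dy":5.8,"dz":0,"wx":0,"wy":0,"wz":0,"claw":0},{"dx":-0.47,"dy":5.8,"dz":0,"wx":0,"wy":0,"wz":0,"claw":0},{"dx":-0.47,"dy":5.8,"dz":0,"wx":0,"wy":0,"wz":0,"claw":0},{"dx":-0.47,"dy":5.8,"dz":0,"wx":0,"wy":0,"wz":0,"claw":0},{"dx":-0.47,"dy":5.8,"dz":0,"wx":0,"wy":0,"wz":0,"claw":0},{"dx":-0.47,"dy":5.8,"dz":0,"wx":0,"wy":0,"wz":0,"claw":0},{"dx":-0.47,"dy":5.8,"dz":0,"wx":0,"wy":0,"wz":0,"claw":0}]' >/dev/null
python3 -m handwheel '[{"dx":-0.47,"dy":5.8,"dz":0,"wx":0,"wy":0,"wz":0,"claw":0},{"dx":-0.47,"dy":5.8,"dz":0,"wx":0,"wy":0,"wz":0,"claw":0},{"dx":-0.47,"dy":5.8,"dz":0,"wx":0,"wy":0,"wz":0,"claw":0},{"dx":-0.5,"dy":4.7,"dz":0,"wx":0,"wy":0,"wz":0,"claw":0},{"dx":0,"dy":0,"dz":4,"wx":0,"wy":0,"wz":0,"claw":0},{"dx":0,"dy":0,"dz":2,"wx":0,"wy":0,"wz":0,"claw":0},{"dx":0,"dy":0,"dz":0,"wx":0,"wy":0,"wz":0,"claw":0},{"dx":0,"dy":0,"dz":0,"wx":0,"wy":0,"wz":0,"claw":0}]'
python3 - <<'E'
from h import *
show(); go(.5362,.3401,.198,-175.5)
E
```

```text
clock: 53.58
position: [0.531, 0.3402, 0.2296]
tool_rot: [3.141, 0.001, -3.06]
force: [0.5, -0.0, -1.8]
grip_width: 0.0111
finger_force: 58.9
53.58 [531.  340.2 229.6] [ 1.800e+02  1.000e-01 -1.753e+02] q [-0.07  0.69 -0.95  1.55  0.59  1.2   0.52] F [ 0.5 -0.  -1.8] grip 11.1 58.9
dx -0.52 dy -0.05 dz 3.16 cm wz 0.003 | yaw now -175.3
```

```bash
python3 -m handwheel '[{"dx":-0.52,"dy":-0.05,"dz":1,"wx":0,"wy":0,"wz":0.003,"claw":0},{"dx":0,"dy":0,"dz":1.5,"wx":0,"wy":0,"wz":0,"claw":0},{"dx":0,"dy":0,"dz":0,"wx":0,"wy":0,"wz":0,"claw":0},{"dx":0,"dy":0,"dz":0,"wx":0,"wy":0,"wz":0,"claw":0}]' | sed -n '2,4p'
python3 -m handwheel '[{"dx":0,"dy":0,"dz":0.5,"wx":0,"wy":0,"wz":0,"claw":0},{"dx":0,"dy":0,"dz":0,"wx":0,"wy":0,"wz":0,"claw":0}]' | sed -n '2p;4p'
python3 -m handwheel '[{"dx":0,"dy":0,"dz":0.2,"wx":0,"wy":0,"wz":0,"claw":0},{"dx":0,"dy":0,"dz":0,"wx":0,"wy":0,"wz":0,"claw":0}]' | sed -n '2p;4p'
```

```text
position: [0.5354, 0.3405, 0.2034]
tool_rot: [3.141, -0.0, -3.061]
force: [-0.4, 0.1, -2.4]
position: [0.5355, 0.3402, 0.198]
force: [0.0, -0.1, -1.2]
position: [0.5357, 0.3405, 0.1976]
force: [-4.8, -4.5, 15.7]
```

Contact at the expected height (54 mm up again). Release, withdraw and check.

```bash
python3 -m handwheel '[{"dx":0,"dy":0,"dz":-0.1,"wx":0,"wy":0,"wz":0,"claw":0},{"dx":0,"dy":0,"dz":0,"wx":0,"wy":0,"wz":0,"claw":34},{"dx":0,"dy":0,"dz":0,"wx":0,"wy":0,"wz":0,"claw":34},{"dx":0,"dy":0,"dz":0,"wx":0,"wy":0,"wz":0,"claw":34},{"dx":0,"dy":0,"dz":-4,"wx":0,"wy":0,"wz":0,"claw":34},{"dx":0,"dy":0,"dz":-5,"wx":0,"wy":0,"wz":0,"claw":34},{"dx":0,"dy":-2,"dz":-4,"wx":0,"wy":0,"wz":0,"claw":34},{"dx":0,"dy":-6,"dz":0,"wx":0,"wy":0,"wz":0,"claw":34}]' >/dev/null
python3 -m handwheel '[{"dx":0,"dy":-6,"dz":0,"wx":0,"wy":0,"wz":0,"claw":34},{"dx":0,"dy":-6,"dz":0,"wx":0,"wy":0,"wz":0,"claw":34},{"dx":0,"dy":-6,"dz":0,"wx":0,"wy":0,"wz":0,"claw":34},{"dx":0,"dy":-6,"dz":0,"wx":0,"wy":0,"wz":0,"claw":34},{"dx":0,"dy":-6,"dz":0,"wx":0,"wy":0,"wz":0,"claw":34},{"dx":0,"dy":-6,"dz":0,"wx":0,"wy":0,"wz":0,"claw":34},{"dx":0,"dy":-6,"dz":0,"wx":0,"wy":0,"wz":0,"claw":34},{"dx":0,"dy":0,"dz":0,"wx":0,"wy":0,"wz":0,"claw":34}]' | head -2
python3 - <<'E'
from h import *
f=grab("scene"); a=cv2.resize(f["frame"][140:410,130:490],(800,600),interpolation=cv2.INTER_CUBIC); cv2.imwrite("pics/s2.png",a)
g=grab("top")
for d in optics.masks_of("tote_a","top"): print(d["p"],d["rect"],rect(g,d["region"],.226))
E
```

```text
clock: 56.58
position: [0.5753, -0.1631, 0.3263]
0.92 [158.5, 193.1, 71.6, 49.3] (array([530.3, 340.5], dtype=float32), np.float32(-85.3), np.float32(177.7), np.float32(132.2))
0.68 [178.5, 198.4, 53.7, 50.3] (array([452.5, 326.7], dtype=float32), np.float32(-86.0), np.float32(107.4), np.float32(7.4))
0.62 [181.5, 200.7, 48.1, 43.7] (array([461.5, 309.5], dtype=float32), np.float32(-83.6), np.float32(132.1), np.float32(12.8))
```

View pics/s2.png

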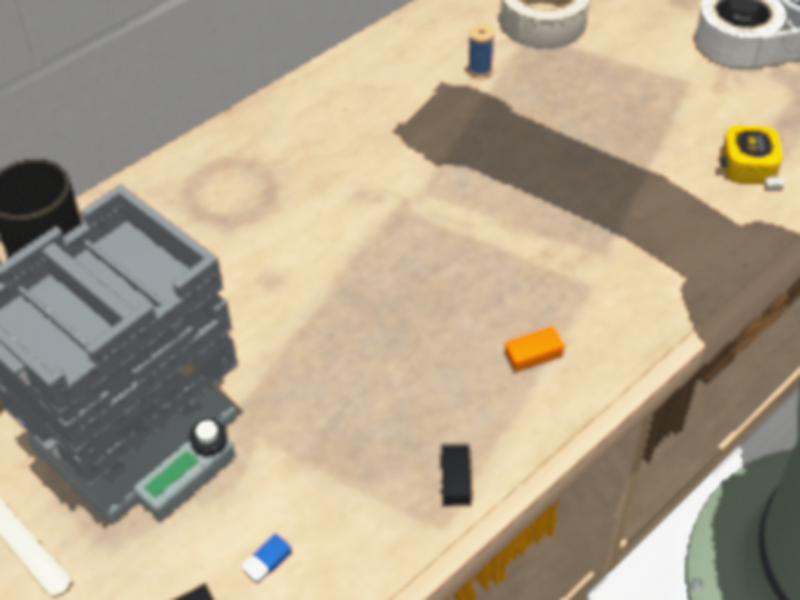

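```bash
python3 -c "
from workcell import job_done; print(job_done())"
```

```text
the job is handed in; nothing more can be done
None
```

I zeroed the scale with the pan empty, packed all four kraft boxes that were there into two of the totes, and stacked the three totes end for end on the pan. Each tote seated 54 mm above the one below, and the last pictures show the stack level with no kraft box left on the bench. The job is handed in at about 57 s, and no verdict came back.

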